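Clamp a glued bowl blank in the bench press with its fold-out crank handle

TASK

Swing the folded crank handle up out of the press's handwheel until it stands upright, and crank the wheel clockwise (seen from above) until the pad bears firmly on the glued bowl blank: stop when cranking takes about half as much effort again as it did running free, and never crank it hard down. Then fold the handle flat over the wheel again and let go, leaving the blank clamped and the other things on the bench alone.

Things in the scene. Friction and masses are not known exactly. Their poses are not given: they have to be found in the camera images.
- press: Fixed bench press, grey and steel: base plate 200 x 270 x 22 mm, two columns 230 mm apart along its y axis, crossbeam with its top 178 mm above the bench, and over it a dark steel handwheel with an open spoked rim (outer diameter 140 mm, rim top 212 mm, hub top 206 mm above the bench). Origin: on the bench, under the wheel's axis.
- wheel_axis (a point): Point on the vertical axis of the press's handwheel, 232 mm above the bench, level with the handle's pivot; z up.
- handwheel (a joint): Wheel angle in rad, growing clockwise seen from above; drives the pad down roughly 30 mm a turn. Starts between -1 and 1; the job takes 0.5 to 1.4 turns. Running free it takes about 0.36 N m (6 N at the handle); the screw is self-locking and stays where left. When the pad meets the blank the torque climbs by about 0.5 N m per rad of turn.
- handle_pivot (a point): Pivot of the folding handle, in a fork (28 mm wide, 18 mm deep, top 240 mm above the bench) at the wheel's rim, 62 mm from the wheel's axis, 232 mm above the bench; goes round with the wheel. Its pin is level and tangential to the wheel. The point's x axis points outward from the wheel's axis, y along the pin, z up.
- handle (a joint): Swing of the folding handle in rad: 0 = folded flat (level, lying from the pivot inward across the wheel's axis, its centre line 20 mm above the rim's top), 1.57 = upright, at a stop. Starts between 0 and 0.2. The hinge is stiff (about 0.07 N m, 1.3 N at the grip): it stays where it is left, with no catch.
- handle_grip (a point): Point on the handle's centre line 56 mm from the pivot. The handle is a black round grip sleeve 18 mm in diameter that spins freely about its own length and reaches from 20 to 78 mm from the pivot. When folded the sleeve's end passes 16 mm beyond the wheel's axis. Upright, the handle's top is 310 mm above the bench.
- ram: The ram under the crossbeam: a 44 mm steel collar that carries, below it, a round dark steel pressing pad 70 mm in diameter on a stiff rubber cushion (about 22 N per mm). Origin: centre of the collar's underside. The pad's underside is 19 to 27 mm below it; that setting differs each time and is not measured. A firm clamp is 18 to 68 N on the blank.
- blank: The loose bowl blank on the press's round anvil: a pale wooden disc 150 mm in diameter and 30 mm thick with a round glued-on waste block (68 mm in diameter) on top, 45 mm in all. Origin: centre of its underside. It must stay in place; the pad starts about 14 to 40 mm above it.
- gouge: Bystander: a turning gouge, dark wood handle and steel blade, about 320 mm long, lying on the bench. Origin: half-way along it, on the bench; x axis along the blade.
- bowl: Bystander: a small wooden bowl, 110 mm across and 50 mm high. Origin: centre of its underside.
- wax_tin: Bystander: a plain metal tin, 72 mm across and 55 mm high. Origin: centre of its underside.
Mind the look-alikes: they are no part of the job. What is shaped like the blank but blue or purple is not meant.

How it is judged:
By the outcome, as a careful person would: the job done as asked, in the order asked, and still so for the second after the job is handed in, with the robot touching nothing.
It also fails if it takes over 72 s, if anything falls off the work surface, if the arm or the gripper's body presses on something with over 40 N, if the wrist force passes 120 N, or if a joint passes its speed limit or range.

ROBOT

A 6-joint arm with a two-finger parallel gripper is mounted at the origin on the work surface. World frame = base frame: x ahead of the robot, y to its left, z up, the work surface at z = 0. Lengths are in m, angles in rad, forces in N, time in s.
With the tool pointing down it reaches from about 0.375 to 0.9 m from the base axis. Payload 3.1 kg.
Tool frame: the origin (TCP) lies at the very end of the fingers, on their centre line; the grasp point (between the pads) lies 19 mm behind it; z points along the fingers, y is the direction in which the jaws open and shut (so a half turn about z gives the same grasp; the last joint's range is limited). The gripper opens to 87 mm and grips with 3 to 60 N. Pads are 19 mm wide; open, the fingers measure 117 mm over their backs; the gripper's body (75 mm by 190 mm) begins 51 mm behind the grasp point.
Start: joints at [-0.178, 0.527, 1.433, -0, 1.181, -0.178], TCP at [0.625, 0, 0.223] pointing down, gripper open.
Joint ranges: [-3.08, 3.08], [-0.75, 2.2], [0.22, 2.44], [-1.43, 4.57], [0, 2.65], [-2.85, 2.85]. Speed limits (rad/s): [2.79, 2.79, 3.14, 3.14, 3.14, 3.14].

INTERFACE

Orientations are given as a unit quaternion [x, y, z, w].
In Python, from rig import robot, optics gives the robot as it stands.
- The arm moves only by the shell command python3 -m inch 'ROWS' [FORCE]. ROWS is JSON, a list of rows, each an object of numbers: "ax", "ay", "az": the turn, a rotation vector about the tool's x, y, z in rad; "dx", "dy", "dz": the shift along the tool's x, y, z in mm; "gripper": the opening in per cent of the stroke, from 0 (shut) to 100 (fully open). In form: [{"ax": .., "ay": .., "az": .., "dx": .., "dy": .., "dz": .., "gripper": ..}, ...]. A call has 1 to 8 rows; each row shifts and turns the commanded pose from where the row before left it, along the tool's axes as they then stand; what a row does not reach is not made up. A row lasts 1/10 s, in which the tool goes at most 50 mm and 8.59 degrees, less where a joint would pass 70% of its speed; a pose out of reach is approached as far as the arm can. A call with a gripper value outside its range is refused whole. The fingers move at their own pace and stop on an object; FORCE is the grip in N (left out, the last holds). Time passes only in rows, so rows that do not move let the fingers close. It gives the time, the measured TCP pose, the force and the opening at its end, in the units of the state.
- robot.get_obs(): the state, without advancing time (a new reading comes with each control period).
- optics.camera(name): name is "scene" or "side" or "wrist"; returns a dict with "img" (480x640x3 uint8, red, green, blue), "depth" (480x640 float32, m along the optical axis (not along the pixel's ray), 0 where there is no reading), "camera_matrix" (3x3 intrinsics, pixels), "position" and "attitude" of the camera in the world. Camera axes: x right, y up, looking along -z (the intrinsics and any distortion apply to the point x, -y, -z); pixel columns grow to the right and rows downward; lengths in m; the calibration is good to about 2 mm. A picture is of the moment at which its call begins.
- robot.hand_in(): hands the job in, once; it reports no verdict.
The state is a dict: "time": time; "q": joint angles; "joint_velocities": joint speeds; "joint_torque": joint torques, N m; "position": TCP position; "tool_rot": TCP orientation; "ft_force": force on the tool from outside, world axes, zero at the start; "moment": the same for the moment, N m; "grip_width": finger opening in m.
Only numpy, scipy, OpenCV 4.12 (cv2) and the standard library are available. Lean on these libraries where they do the work, as an engineer would, in place of code of your own. Each camera call takes 0.05 s, during which the arm holds its last target.

## Working session

There is one attempt and no reset: what is moved stays moved. The work goes in short steps, Python scripts to look and compute and a shell command to move; the robot and the scene stay as the last step left them, time stands still between calls to the robot, and variables do not carry over. Pictures are saved under pics/ and viewed, and the job is handed in when it is done.

```bash
ls; mkdir -p pics; python3 - <<'E'
from rig import robot, optics
import cv2
o=robot.get_obs(); print(o)
for n in ["scene","side","wrist"]:
    c=optics.camera(n); cv2.imwrite(f"pics/a_{n}.png",c["img"][:,:,::-1]); print(n,c["camera_matrix"],c["position"],c["attitude"])
E
```

```text
pics
{'time': 0.0, 'q': array([-1.78516436e-01,  5.28459338e-01,  1.43396790e+00, -2.03589394e-05,
        1.18138799e+00, -1.78508140e-01]), 'joint_velocities': array([ 0.00038996,  0.00138882, -0.00112119, -0.00077693, -0.00049468,
       -0.00182542]), 'joint_torque': array([-5.45745443e-04, -4.40045428e+01, -1.76593530e+01,  6.32597599e-02,
        5.83207863e-02, -1.53719384e-04]), 'position': array([6.24231827e-01, 1.51952393e-04, 2.21554980e-01]), 'tool_rot': array([ 7.07106537e-01,  7.07106152e-01, -6.41512223e-04, -9.07473212e-04]), 'ft_force': array([-0.70561432, -0.15423953,  0.17402116]), 'moment': array([-0.05895474,  0.03906382,  0.01142486]), 'grip_width': 0.08694672679351752}
scene [[622.27769251   0.         321.5344116 ]
 [  0.         622.27769251 240.29778047]
 [  0.           0.           1.        ]] [1.11547305 0.61044204 1.22508794] [0.11459189 0.29138082 0.87713069 0.36415336]
side [[554.07430651   0.         315.3746732 ]
 [  0.         554.07430651 238.79903443]
 [  0.           0.           1.        ]] [ 0.548996   -0.68587526  0.96504963] [ 0.36058363 -0.00636098 -0.02405207  0.93239502]
wrist [[360.49073663   0.         319.40620665]
 [  0.         360.49073663 242.67347367]
 [  0.           0.           1.        ]] [0.62408437 0.06551877 0.38519986] [-1.24161207e-01  9.48233633e-04  1.44270991e-04  9.92261596e-01]
```

View pics/a_scene.png

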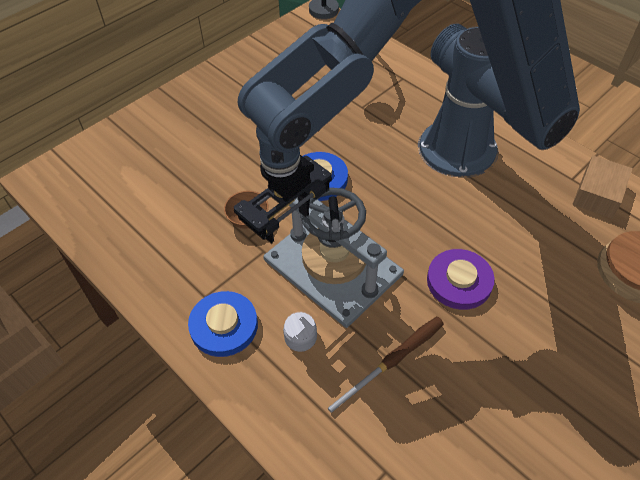

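View pics/a_side.png

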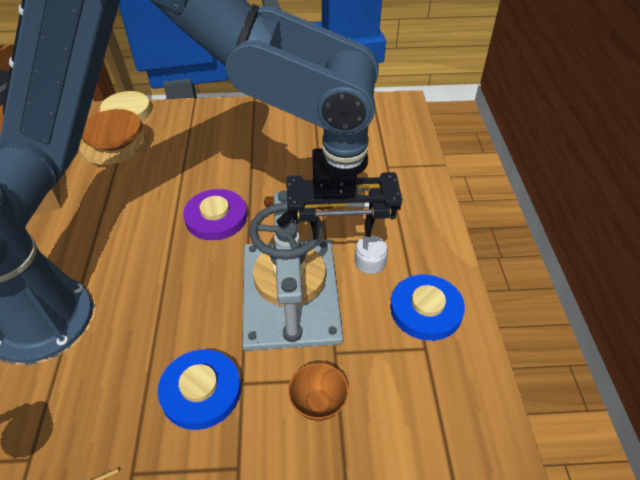

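View pics/a_wrist.png

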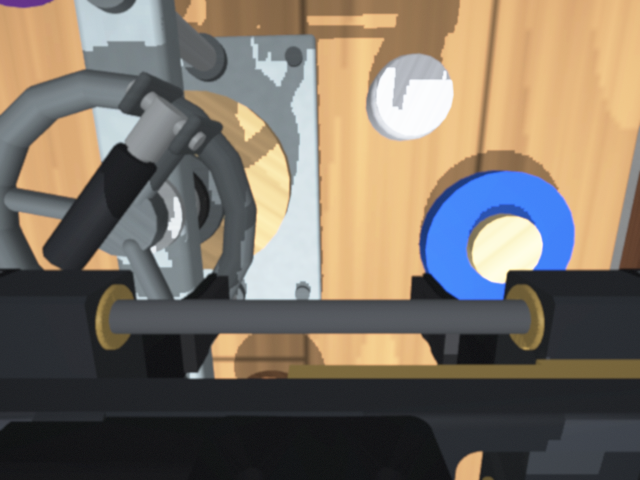

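```bash
cat > h.py <<'E'
import numpy as np, cv2
from scipy.spatial.transform import Rotation as R
from rig import robot, optics
def cloud(n):
    c=optics.camera(n); d=c["depth"]; K=c["camera_matrix"]
    v,u=np.mgrid[0:480,0:640]
    P=np.stack([(u-K[0,2])/K[0,0]*d,-(v-K[1,2])/K[1,1]*d,-d],-1)
    W=P@R.from_quat(c["attitude"]).as_matrix().T+c["position"]
    W[d<=0]=np.nan
    return c,W
def proj(c,p):
    K=c["camera_matrix"]; q=R.from_quat(c["attitude"]).inv().apply(np.atleast_2d(p)-c["position"])
    return np.stack([K[0,2]+K[0,0]*q[:,0]/-q[:,2],K[1,2]+K[1,1]*q[:,1]/q[:,2]],-1)
def save(name,img,box=None,s=1):
    if box: x0,y0,x1,y1=box; img=img[y0:y1,x0:x1]
    img=cv2.resize(img,None,fx=s,fy=s,interpolation=cv2.INTER_CUBIC); cv2.imwrite("pics/"+name,img[:,:,::-1])
E
python3 - <<'E'
from h import *
for n in ["wrist","side","scene"]:
    c,W=cloud(n)
    for uv in {"wrist":[(170,110),(145,95),(200,140),(155,125),(100,205),(70,245),(125,155),(200,55),(110,20),(10,130),(245,190)],"side":[(288,285),(292,330),(258,245),(283,200)],"scene":[(377,250),(297,235),(357,230)]}[n]:
        print(n,uv,W[uv[1],uv[0]].round(4))
    if n=="wrist":
        m=(W[...,2]>.203)&(W[...,2]<.217); m[270:]=False
        v,u=np.nonzero(m); p=W[m]; print(len(p),u.min(),u.max())
        # ring fit ransac
        from scipy.optimize import least_squares
        f=lambda x:np.hypot(p[:,0]-x[0],p[:,1]-x[1])-x[2]
        r=least_squares(f,[p[:,0].mean(),p[:,1].mean(),.063],loss="soft_l1",f_scale=.004); print(r.x)
E
```

```text
wrist (170, 110) [0.5673 0.0806 0.2407]
wrist (145, 95) [0.5572 0.0863 0.238 ]
wrist (200, 140) [0.5755 0.0698 0.2335]
wrist (155, 125) [0.5609 0.0752 0.2404]
wrist (100, 205) [0.536  0.0445 0.2417]
wrist (70, 245) [0.521  0.0279 0.2416]
wrist (125, 155) [0.549  0.064  0.2426]
wrist (200, 55) [0.5287 0.1394 0.0711]
wrist (110, 20) [0.5172 0.1301 0.1798]
wrist (10, 130) [0.4822 0.0748 0.2129]
wrist (245, 190) [0.5881 0.0473 0.2111]
18080 0 256
[0.52852779 0.04887302 0.0497061 ]
side (288, 285) [ 0.526  -0.0854  0.1856]
side (292, 330) [ 0.5279 -0.091   0.0495]
side (258, 245) [ 0.4734 -0.0085  0.2088]
side (283, 200) [0.5193 0.1349 0.183 ]
scene (377, 250) [0.5189 0.1561 0.186 ]
scene (297, 235) [ 0.5351 -0.0743  0.0374]
scene (357, 230) [0.5238 0.1034 0.2097]
```

```bash
python3 - <<'E'
from h import *
from scipy.optimize import least_squares
cx=np.array([.527,.03])
for n in ["wrist","side","scene"]:
    c,W=cloud(n); p=W.reshape(-1,3); p=p[np.isfinite(p[:,0])]
    p=p[(p[:,2]>.205)&(p[:,2]<.216)]
    r=np.hypot(*(p[:,:2]-cx).T); q=p[(r>.045)&(r<.085)]
    for k in range(4):
        s=least_squares(lambda x:np.hypot(q[:,0]-x[0],q[:,1]-x[1])-.063,cx,loss="soft_l1",f_scale=.002)
        rr=np.hypot(*(p[:,:2]-s.x).T); q=p[(rr>.053)&(rr<.075)]
    rr=np.hypot(*(q[:,:2]-s.x).T)
    print(n,s.x,len(q),np.percentile(rr,[1,50,99]),q[:,2].mean())
    p=W.reshape(-1,3);p=p[np.isfinite(p[:,0])]; p=p[(p[:,2]>.225)&(p[:,2]<.246)&(np.hypot(*(p[:,:2]-s.x).T)<.09)]
    if n=="wrist":
        v,u=np.nonzero((W[...,2]>.222)&(W[...,2]<.246)&(np.hypot(W[...,0]-s.x[0],W[...,1]-s.x[1])<.09))
        p=W[v,u]; g=c["img"][v,u].sum(1)
        for nm,m in [("blk",g<150),("grey",g>=150)]:
            a=p[m]; mu=a[:,:2].mean(0); ev=np.linalg.svd(a[:,:2]-mu,full_matrices=False)[2][0]; t=(a[:,:2]-mu)@ev
            print(nm,len(a),mu,np.degrees(np.arctan2(ev[1],ev[0])),np.percentile(t,[1,99]),np.polyfit(t,a[:,2],1))
            print(" centre-rel",mu-s.x,np.degrees(np.arctan2(*(mu-s.x)[::-1])))
E
```

```text
wrist [0.52770517 0.03039902] 12465 [0.05342105 0.06088925 0.07104728] 0.21109037410366113
blk 5246 [0.54042951 0.0407433 ] 134.17494762172268 [-0.05501997  0.01567623] [0.1065243  0.23990538]
 centre-rel [0.01272434 0.01034429] 39.1094868180429
grey 6565 [0.55326402 0.06586492] -128.30927784671232 [-0.02537056  0.059215  ] [0.06541173 0.23864452]
 centre-rel [0.02555885 0.0354659 ] 54.221220210145866
side [0.52629449 0.03091216] 1008 [0.05368804 0.0623358  0.07010777] 0.21005959964246385
scene [0.52706304 0.03612809] 868 [0.05349715 0.0615498  0.06991313] 0.21036600586493814
```

```bash
python3 - <<'E'
from h import *
c,W=cloud("wrist"); img=c["img"].copy()
A=np.array([.527,.0308])
for az in (47,50,53):
    a=np.radians(az); e=np.array([np.cos(a),np.sin(a)])
    pts=[[*(A+e*.062-e*s),.241] for s in np.linspace(-.005,.078,10)]
    for u,v in proj(c,pts): cv2.circle(img,(int(u),int(v)),1,{47:(255,0,0),50:(0,255,0),53:(0,0,255)}[az],-1)
save("b.png",img,(0,50,300,290),2.5)
# sleeve ridge: dark pixels high
m=(W[...,2]>.2405)&(W[...,2]<.245)&(c["img"].sum(2)<120); m[275:]=0; m[:,260:]=0
p=W[m]; mu=p[:,:2].mean(0); ev=np.linalg.svd(p[:,:2]-mu,full_matrices=False)[2][0]; t=(p[:,:2]-mu)@ev
print(m.sum(),mu,np.degrees(np.arctan2(ev[1],ev[0])),t.min(),t.max(),np.polyfit(t,p[:,2],1), np.degrees(np.arctan2(*(mu-A)[::-1])))
E
```

```text
1322 [0.54411849 0.05595245] -129.82767138567797 -0.01032653848801208 0.04483959601703608 [-0.01423446  0.24192773] 55.7612087142234
```

View pics/b.png

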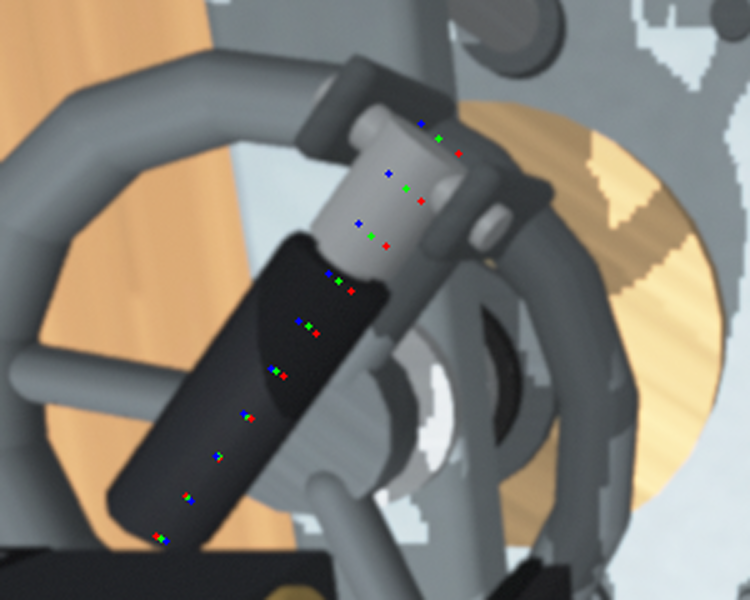

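```bash
python3 -m inch '[{"dz":-35,"gripper":45},{"dz":-25,"dy":-20},{"dy":-40,"dx":18},{"dy":-33,"dx":17.5},{"az":0.14},{"az":0.14},{"az":0.14},{"az":0.14}]' 12; python3 -m inch '[{"az":0.12},{}]'; python3 - <<'E'
from h import *
o=robot.get_obs(); M=R.from_quat(o["tool_rot"]).as_matrix(); print(o["q"],M.round(3)); T=np.array([.531,.0355,.216])
print("tool-axis delta mm",(M.T@(T-o["position"])*1000).round(1), "xaz",np.degrees(np.arctan2(M[1,0],M[0,0])))
c,W=cloud("wrist"); save("c.png",c["img"])
E
```

```text
[-1.78500593e-01  5.27511352e-01  1.43278308e+00  1.06273320e-05
  1.18142649e+00 -1.78498429e-01] [[ 0.  1. -0.]
 [ 1. -0.  0.]
 [ 0. -0. -1.]]
tool-axis delta mm [ 35.5 -93.9   6.5] xaz 89.99964475781604invalid input
invalid input
```

View pics/c.png

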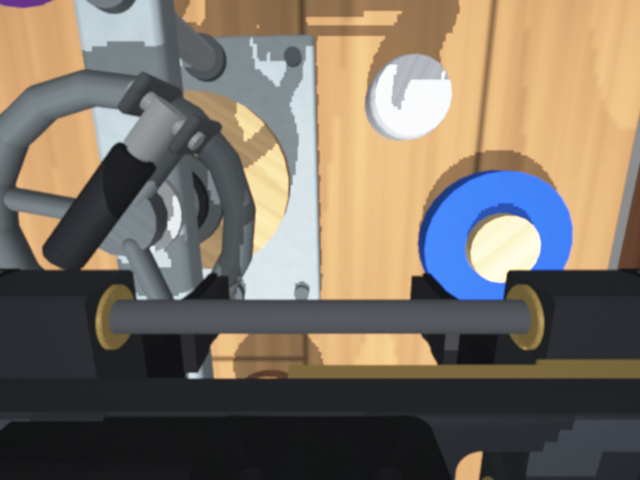

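```bash
python3 -m inch '[{"ax":0,"ay":0,"az":0,"dx":0,"dy":0,"dz":-35,"gripper":45},{"ax":0,"ay":0,"az":0,"dx":0,"dy":-20,"dz":-25,"gripper":45},{"ax":0,"ay":0,"az":0,"dx":18,"dy":-38,"dz":0,"gripper":45},{"ax":0,"ay":0,"az":0,"dx":17,"dy":-35,"dz":0,"gripper":45},{"ax":0,"ay":0,"az":0.14,"dx":0,"dy":0,"dz":0,"gripper":45},{"ax":0,"ay":0,"az":0.14,"dx":0,"dy":0,"dz":0,"gripper":45},{"ax":0,"ay":0,"az":0.14,"dx":0,"dy":0,"dz":0,"gripper":45},{"ax":0,"ay":0,"az":0.14,"dx":0,"dy":0,"dz":0,"gripper":45}]' 12;  python3 -m inch '[{"ax":0,"ay":0,"az":0.12,"dx":0,"dy":0,"dz":0,"gripper":45},{"ax":0,"ay":0,"az":0,"dx":0,"dy":0,"dz":0,"gripper":45},{"ax":0,"ay":0,"az":0,"dx":0,"dy":0,"dz":0,"gripper":45}]'
cat > st.py <<'E'
from h import *
import sys
o=robot.get_obs(); M=R.from_quat(o["tool_rot"]).as_matrix()
print("t",o["time"],"pos",o["position"].round(4),"xaz",np.degrees(np.arctan2(M[1,0],M[0,0])).round(2),"q",o["q"].round(2),"w",round(o["grip_width"],4),"F",o["ft_force"].round(2),"M",o["moment"].round(2))
if len(sys.argv)>3: print("delta mm",(M.T@(np.array(list(map(float,sys.argv[1:4])))-o["position"])*1000).round(1))
E
python3 st.py .531 .0355 .216; python3 -c "
from h import *
c,W=cloud('wrist'); save('d.png',c['img'])"
```

```text
time: 1.35
position: [0.5319, 0.0351, 0.2828]
tool_rot: [0.876, 0.482, 0.0, 0.0]
ft_force: [0.8, 0.1, 0.3]
grip_width: 0.0404
time: 1.65
position: [0.532, 0.035, 0.2826]
tool_rot: [0.902, 0.432, 0.0, 0.0]
ft_force: [-0.7, -0.0, -0.3]
grip_width: 0.0395
t 1.65 pos [0.532  0.035  0.2826] xaz 51.18 q [-0.14  0.33  1.59  0.    1.22  0.53] w 0.0395 F [-0.75 -0.02 -0.33] M [0.05 0.12 0.02]
delta mm [-0.2 -1.1 66.6]
```

View pics/d.png

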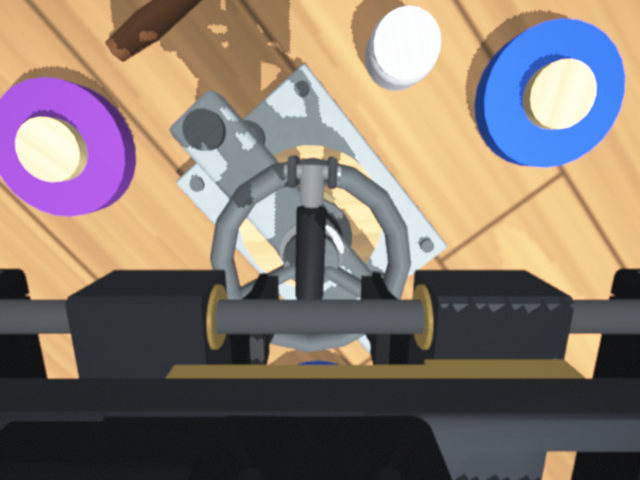

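```bash
python3 - <<'E'
from h import *
c,W=cloud("wrist"); o=robot.get_obs(); M=R.from_quat(o["tool_rot"]).as_matrix()
T=(W-o["position"])@M*1000
for v in (170,185,200,215,230,245,258):
    row=[u for u in range(285,340) if W[v,u,2]>.2405 and W[v,u,2]<.25]
    if row: print(v,row[0],row[-1],T[v,row].mean(0).round(1),W[v,row,2].max().round(4))
    e=[u for u in range(285,345) if W[v,u,2]>.228 and W[v,u,2]<.25]; print("  wide",e[0],e[-1],T[v,e[0]].round(1),T[v,e[-1]].round(1)) if e else 0
E
```

```text
170 289 336 [55.1 -3.4 41.4] 0.2417
  wide 285 340 [ 54.9 -19.1  45.9] [54.9 12.3 46. ]
185 288 335 [46.8 -4.3 41.2] 0.2421
  wide 288 336 [ 46.7 -17.2  42. ] [46.6 10.  44.1]
200 310 316 [38.3 -3.2 41.8] 0.2409
  wide 300 323 [ 37.6 -10.8  46.8] [37.6  2.7 46.8]
215 302 321 [29.8 -4.  40.6] 0.2439
  wide 296 325 [ 28.4 -13.4  48.7] [28.9  3.9 46. ]
230 301 319 [21.  -4.6 40.7] 0.243
  wide 296 325 [ 19.8 -13.4  46.3] [19.5  3.9 47.5]
245 301 318 [12.1 -5.2 40.4] 0.2432
  wide 296 324 [ 10.3 -13.6  47.1] [10.3  3.3 47.4]
258 299 318 [ 4.2 -6.1 40.4] 0.2437
  wide 296 324 [  2.4 -13.6  46.4] [ 2.4  3.4 46.3]
```

```bash
python3 -m inch '[{"ax":0,"ay":0,"az":0,"dx":0,"dy":-3.5,"dz":20,"gripper":45},{"ax":0,"ay":0,"az":0,"dx":0,"dy":0,"dz":25,"gripper":45},{"ax":0,"ay":0,"az":0,"dx":0,"dy":0,"dz":15,"gripper":45},{"ax":0,"ay":0,"az":0,"dx":0,"dy":0,"dz":6,"gripper":45},{"ax":0,"ay":0,"az":0,"dx":0,"dy":0,"dz":0,"gripper":45}]' 12; python3 st.py;  python3 -c "
from h import *
c,W=cloud('side'); save('e.png',c['img'],(200,130,440,310),3)"
```

```text
time: 2.25
position: [0.5288, 0.0373, 0.2159]
tool_rot: [0.902, 0.431, -0.001, -0.001]
ft_force: [0.7, 0.1, 0.5]
grip_width: 0.0391
t 2.25 pos [0.5288 0.0373 0.2159] xaz 51.07 q [-0.14  0.41  1.68  0.    1.06  0.54] w 0.0391 F [0.69 0.12 0.51] M [ 0.05  0.09 -0.03]
```

View pics/e.png

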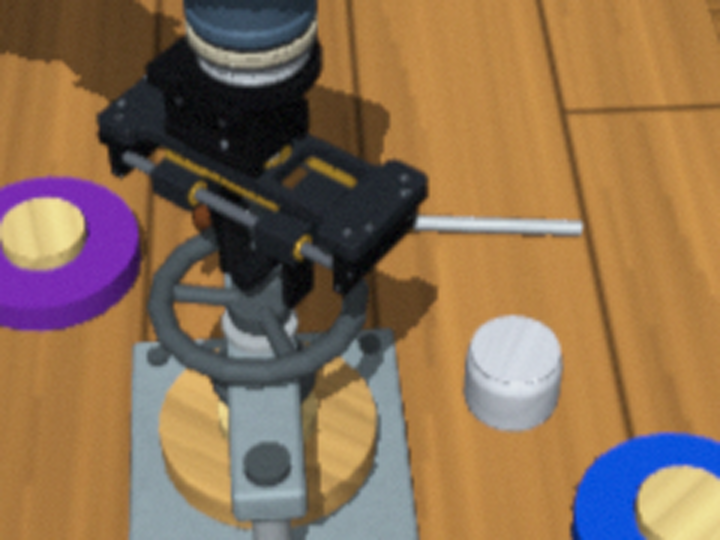

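```bash
python3 -m inch '[{"ax":0,"ay":0,"az":0,"dx":0,"dy":0,"dz":0,"gripper":10},{"ax":0,"ay":0,"az":0,"dx":0,"dy":0,"dz":0,"gripper":10},{"ax":0,"ay":0,"az":0,"dx":0,"dy":0,"dz":0,"gripper":10},{"ax":0,"ay":0,"az":0,"dx":0,"dy":0,"dz":0,"gripper":10}]' 12; python3 st.py
```

```text
time: 2.7
position: [0.5276, 0.0386, 0.2165]
tool_rot: [0.903, 0.43, -0.001, -0.002]
ft_force: [-1.8, 3.5, 1.6]
grip_width: 0.0181
t 2.7 pos [0.5276 0.0386 0.2165] xaz 50.99 q [-0.14  0.41  1.68  0.    1.06  0.54] w 0.0181 F [-1.82  3.47  1.64] M [ 0.49  0.35 -0.13]
```

```bash
python3 -m inch '[{"ax":0,"ay":0,"az":0,"dx":1.9,"dy":-1.5,"dz":-14.5,"gripper":10},{"ax":0,"ay":0,"az":0,"dx":5.6,"dy":0,"dz":-13.5,"gripper":10},{"ax":0,"ay":0,"az":0,"dx":8.9,"dy":0,"dz":-11.6,"gripper":10},{"ax":0,"ay":0,"az":0,"dx":0,"dy":0,"dz":0,"gripper":10}]' 12; python3 st.py;  python3 -c "
from h import *
c,W=cloud('side'); save('f.png',c['img'],(200,110,440,290),3)
c,W=cloud('scene'); save('f2.png',c['img'],(240,120,440,300),3)"
```

```text
time: 3.1
position: [0.5386, 0.0514, 0.2573]
tool_rot: [0.902, 0.431, 0.0, 0.0]
ft_force: [-2.5, 0.2, 3.9]
grip_width: 0.0177
t 3.1 pos [0.5386 0.0514 0.2573] xaz 51.08 q [-0.11  0.37  1.6  -0.    1.17  0.57] w 0.0177 F [-2.46  0.18  3.89] M [ 0.02  0.35 -0.11]
```

View pics/f.png

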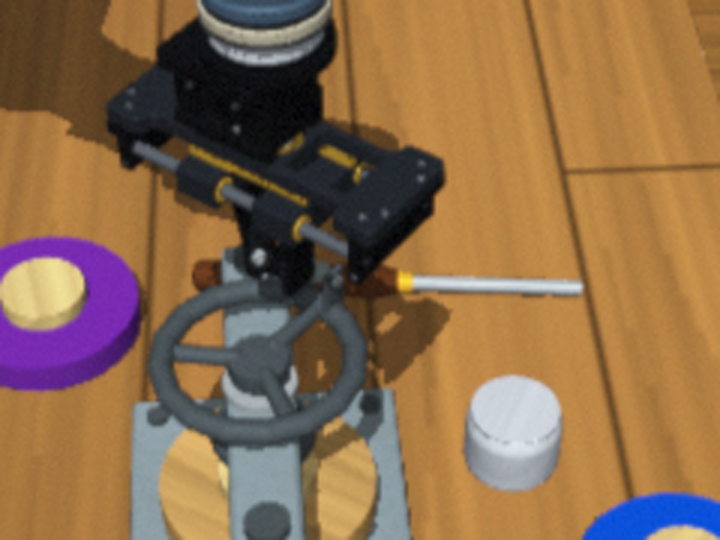

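View pics/f2.png

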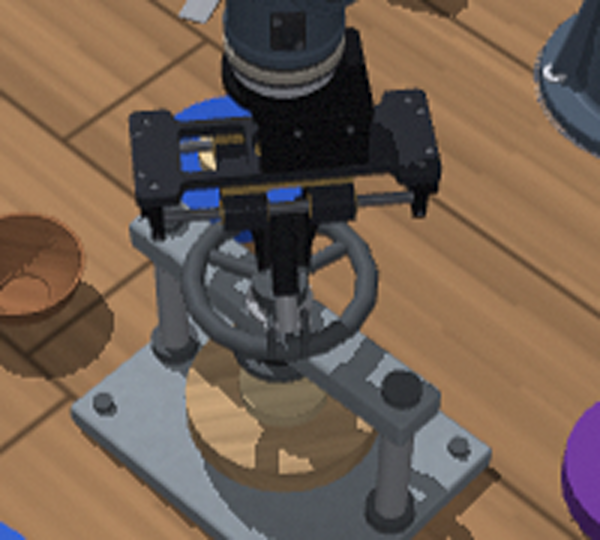

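```bash
python3 -m inch '[{"ax":0,"ay":0,"az":0,"dx":11.6,"dy":0,"dz":-8.9,"gripper":10},{"ax":0,"ay":0,"az":0,"dx":13.5,"dy":0,"dz":-5.6,"gripper":10},{"ax":0,"ay":0,"az":0,"dx":14.5,"dy":0,"dz":-1.9,"gripper":10},{"ax":0,"ay":0,"az":0,"dx":0,"dy":0,"dz":0,"gripper":10},{"ax":0,"ay":0,"az":0,"dx":0,"dy":0,"dz":0,"gripper":10}]' 12; python3 st.py;  python3 -c "
from h import *
c,W=cloud('side'); save('g.png',c['img'],(200,110,440,290),3)
c,W=cloud('scene'); save('g2.png',c['img'],(240,120,440,300),3)"
```

```text
time: 3.7
position: [0.5643, 0.0822, 0.2727]
tool_rot: [0.902, 0.431, 0.001, 0.0]
ft_force: [-0.5, -0.0, 3.2]
grip_width: 0.0173
t 3.7 pos [0.5643 0.0822 0.2727] xaz 51.07 q [-0.05  0.4   1.51  0.    1.23  0.63] w 0.0173 F [-0.49 -0.03  3.19] M [-0.03  0.04  0.  ]
```

View pics/g.png

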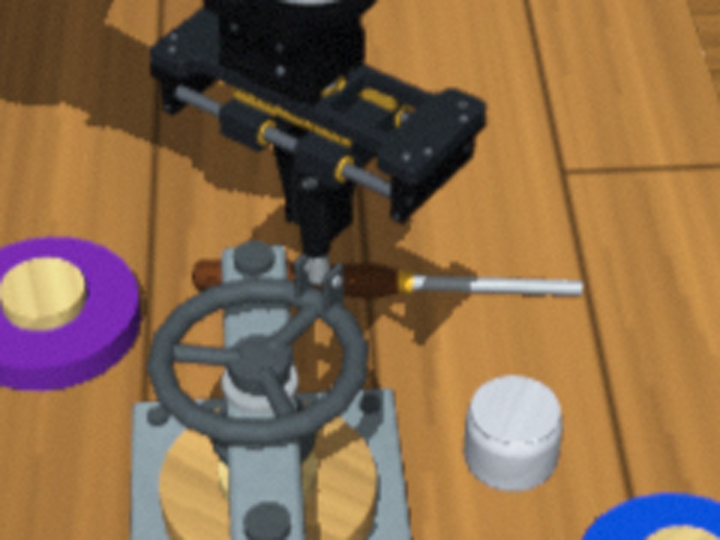

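View pics/g2.png

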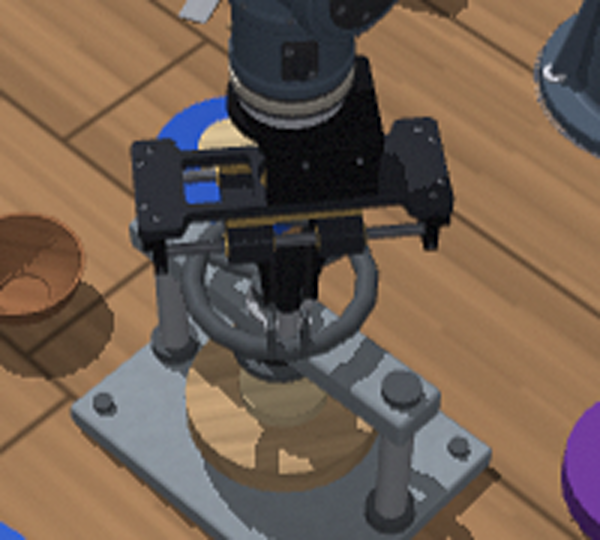

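```bash
python3 -m inch '[{"ax":0,"ay":0,"az":0,"dx":2,"dy":0,"dz":0,"gripper":10},{"ax":0,"ay":0,"az":0,"dx":0,"dy":0,"dz":0,"gripper":10}]' 12; python3 st.py; python3 -m inch '[{"ax":0,"ay":0,"az":0,"dx":2,"dy":0,"dz":0,"gripper":10},{"ax":0,"ay":0,"az":0,"dx":0,"dy":0,"dz":0,"gripper":10}]' 12; python3 st.py
```

```text
time: 4.0
position: [0.5646, 0.0826, 0.2727]
tool_rot: [0.902, 0.431, -0.0, 0.001]
ft_force: [-0.9, -1.6, 4.5]
grip_width: 0.0173
t 4.0 pos [0.5646 0.0826 0.2727] xaz 51.04 q [-0.05  0.4   1.51 -0.    1.23  0.63] w 0.0173 F [-0.89 -1.64  4.46] M [-0.44  0.17 -0.03]
time: 4.2
position: [0.5657, 0.084, 0.2727]
tool_rot: [0.902, 0.431, -0.001, 0.001]
ft_force: [-0.9, -3.3, 5.7]
grip_width: 0.0176
t 4.2 pos [0.5657 0.084  0.2727] xaz 51.04 q [-0.05  0.4   1.51 -0.    1.23  0.63] w 0.0176 F [-0.86 -3.29  5.73] M [-0.67  0.31 -0.01]
```

```bash
python3 -m inch '[{"ax":0,"ay":0,"az":0,"dx":-2.5,"dy":10.8,"dz":-2,"gripper":10},{"ax":0,"ay":0,"az":0,"dx":-2.8,"dy":10.4,"dz":0,"gripper":10},{"ax":0,"ay":0,"az":0,"dx":-4.6,"dy":9.8,"dz":0,"gripper":10},{"ax":0,"ay":0,"az":0,"dx":-6.2,"dy":8.9,"dz":0,"gripper":10}]' 12; cat > ck.py <<'E'
from h import *
A=np.array([.5265,.0355])
o=robot.get_obs(); M=R.from_quat(o["tool_rot"]).as_matrix()
d=o["position"][:2]-A; r=np.hypot(*d); az=np.arctan2(d[1],d[0]); e=d/r; t=np.array([e[1],-e[0]]) # clockwise tangent
F=o["ft_force"]; print("t",o["time"],"psi",round((51.04-np.degrees(az))%360,1),"r",round(r*1000,1),"z",o["position"][2].round(4),"Ftan",(-F[:2]@t).round(2),"Frad(on tool)",(F[:2]@e).round(2),"Fz",F[2].round(2),"torq",(-F[:2]@t*r).round(3),"xaz",np.degrees(np.arctan2(M[1,0],M[0,0])).round(2),"w",round(o["grip_width"],4))
E
python3 ck.py
```

```text
time: 4.6
position: [0.5856, 0.05, 0.2728]
tool_rot: [0.902, 0.431, -0.0, -0.004]
ft_force: [-0.6, 7.0, -0.9]
grip_width: 0.0174
t 4.6 psi 37.3 r 60.8 z 0.2728 Ftan 6.95 Frad(on tool) 1.07 Fz -0.94 torq 0.423 xaz 51.04 w 0.0174
```

```bash
python3 -m inch '[{"ax":0,"ay":0,"az":0,"dx":-7.6,"dy":7.6,"dz":0,"gripper":10},{"ax":0,"ay":0,"az":0,"dx":-8.9,"dy":6.2,"dz":0,"gripper":10},{"ax":0,"ay":0,"az":0,"dx":-9.8,"dy":4.6,"dz":0,"gripper":10},{"ax":0,"ay":0,"az":0,"dx":-10.4,"dy":2.8,"dz":0,"gripper":10}]' 12; python3 ck.py; python3 -m inch '[{"ax":0,"ay":0,"az":0,"dx":-10.8,"dy":0.9,"dz":0,"gripper":10},{"ax":0,"ay":0,"az":0,"dx":-10.8,"dy":-0.9,"dz":0,"gripper":10},{"ax":0,"ay":0,"az":0,"dx":-10.4,"dy":-2.8,"dz":0,"gripper":10},{"ax":0,"ay":0,"az":0,"dx":-9.8,"dy":-4.6,"dz":0,"gripper":10}]' 12; python3 ck.py
```

```text
time: 5.0
position: [0.5803, 0.0078, 0.2729]
tool_rot: [0.903, 0.431, 0.001, -0.003]
ft_force: [1.5, 5.8, -1.7]
grip_width: 0.0179
t 5.0 psi 78.3 r 60.5 z 0.2729 Ftan 5.82 Frad(on tool) -1.36 Fz -1.67 torq 0.352 xaz 51.02 w 0.0179
time: 5.4
position: [0.5489, -0.0203, 0.273]
tool_rot: [0.903, 0.43, 0.002, -0.003]
ft_force: [4.1, 5.3, -3.6]
grip_width: 0.0174
t 5.4 psi 119.2 r 60.1 z 0.273 Ftan 5.76 Frad(on tool) -3.4 Fz -3.64 torq 0.346 xaz 50.97 w 0.0174
```

```bash
python3 -m inch '[{"ax":0,"ay":0,"az":0,"dx":-8.2,"dy":-7.5,"dz":1,"gripper":10},{"ax":0,"ay":0,"az":0,"dx":-7.6,"dy":-7.6,"dz":0,"gripper":10},{"ax":0,"ay":0,"az":0,"dx":-6.2,"dy":-8.9,"dz":0,"gripper":10},{"ax":0,"ay":0,"az":0,"dx":-4.6,"dy":-9.8,"dz":0,"gripper":10}]' 12; python3 ck.py; python3 -c "
from h import *
c,W=cloud('side'); save('i.png',c['img'],(200,110,440,290),3)
c,W=cloud('scene'); save('i2.png',c['img'],(240,120,440,300),3)"
```

```text
time: 5.8
position: [0.5076, -0.0217, 0.2729]
tool_rot: [0.903, 0.43, 0.003, 0.001]
ft_force: [6.2, 0.3, -2.2]
grip_width: 0.0175
t 5.8 psi 159.3 r 60.2 z 0.2729 Ftan 5.81 Frad(on tool) -2.24 Fz -2.24 torq 0.35 xaz 50.97 w 0.0175
```

View pics/i2.png

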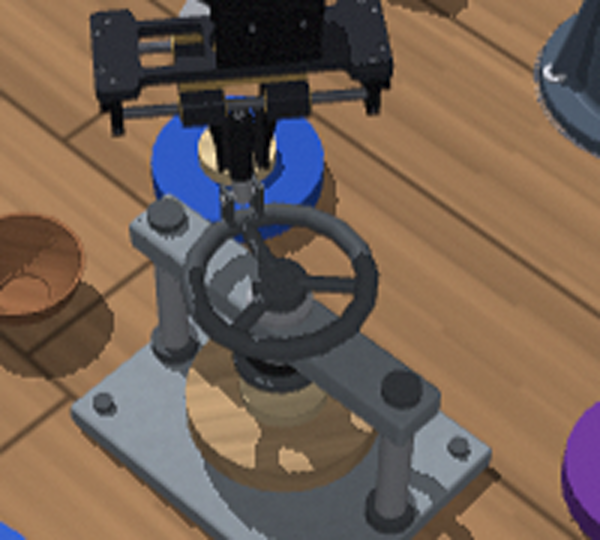

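View pics/i.png

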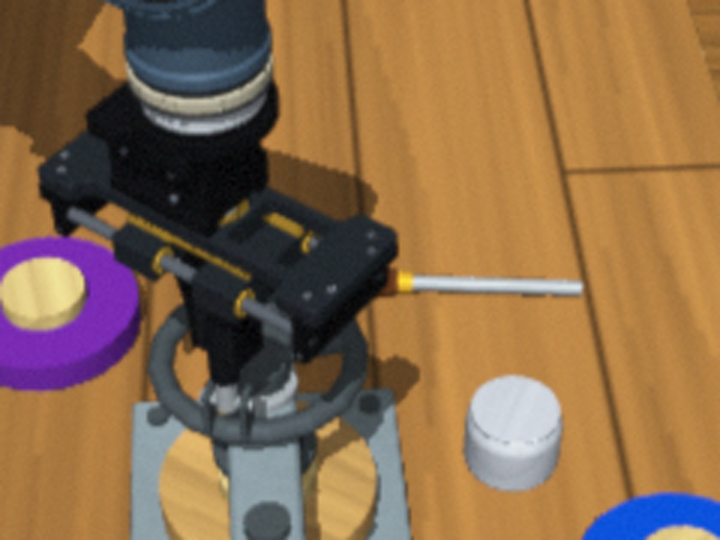

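```bash
python3 -m inch '[{"ax":0,"ay":0,"az":0,"dx":-1.8,"dy":-10.6,"dz":0,"gripper":10},{"ax":0,"ay":0,"az":0,"dx":-0.9,"dy":-10.8,"dz":0,"gripper":10}]' 12; python3 ck.py; python3 -m inch '[{"ax":0,"ay":0,"az":0,"dx":0.9,"dy":-10.8,"dz":0,"gripper":10}]' ; python3 ck.py;python3 -m inch '[{"ax":0,"ay":0,"az":0,"dx":2.8,"dy":-10.4,"dz":0,"gripper":10}]' ; python3 ck.py
```

```text
time: 6.1
position: [0.4887, -0.0119, 0.2729]
tool_rot: [0.903, 0.431, 0.001, 0.002]
ft_force: [5.3, -2.2, -4.8]
grip_width: 0.0179
t 6.1 psi 179.6 r 60.6 z 0.2729 Ftan 5.52 Frad(on tool) -1.62 Fz -4.8 torq 0.334 xaz 51.02 w 0.0179
time: 6.2
position: [0.4805, -0.0045, 0.2729]
tool_rot: [0.902, 0.431, 0.001, 0.002]
ft_force: [4.2, -3.0, -5.8]
grip_width: 0.0177
t 6.2 psi 190.0 r 60.9 z 0.2729 Ftan 5.05 Frad(on tool) -1.22 Fz -5.81 torq 0.308 xaz 51.03 w 0.0177
time: 6.3
position: [0.4738, 0.0041, 0.2729]
tool_rot: [0.902, 0.431, 0.0, 0.002]
ft_force: [4.7, -3.8, -5.4]
grip_width: 0.0175
t 6.3 psi 200.2 r 61.3 z 0.2729 Ftan 5.7 Frad(on tool) -2.12 Fz -5.37 torq 0.35 xaz 51.03 w 0.0175
```

```bash
python3 - <<'E'
from h import *
for n in ("scene","side"):
    c,W=cloud(n); save(f"j_{n}.png",c["img"],{"scene":(300,210,390,285),"side":(240,230,330,305)}[n],8)
E
```

```text
(no output)
```

View pics/j_scene.png

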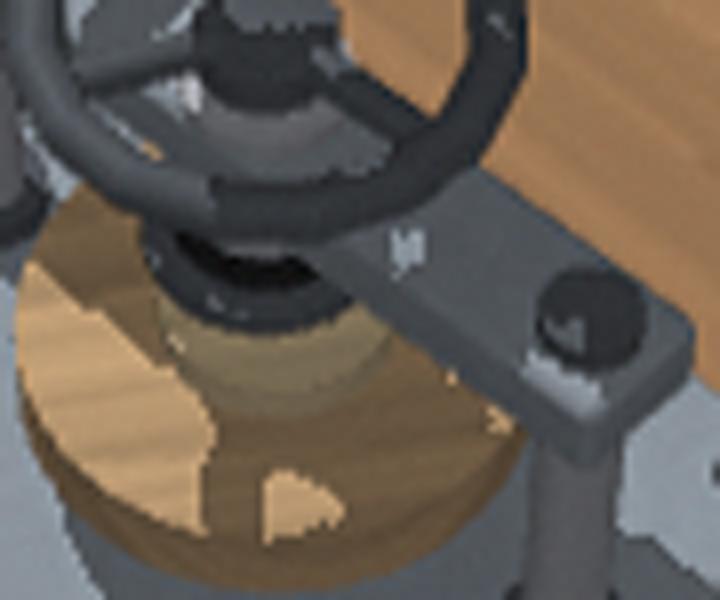

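```bash
python3 -m inch '[{"ax":0,"ay":0,"az":0,"dx":4.6,"dy":-9.8,"dz":2.5,"gripper":10},{"ax":0,"ay":0,"az":0,"dx":6.2,"dy":-8.9,"dz":0,"gripper":10}]' 12; python3 ck.py; python3 -m inch '[{"ax":0,"ay":0,"az":0,"dx":7.6,"dy":-7.6,"dz":0,"gripper":10}]' ; python3 ck.py;python3 -m inch '[{"ax":0,"ay":0,"az":0,"dx":8.9,"dy":-6.2,"dz":0,"gripper":10}]' ; python3 ck.py
python3 - <<'E'
from h import *
for n in ("scene","side"):
    c,W=cloud(n); save(f"k_{n}.png",c["img"],{"scene":(300,210,390,285),"side":(240,230,330,305)}[n],8)
E
```

```text
time: 6.6
position: [0.4667, 0.0234, 0.2725]
tool_rot: [0.902, 0.431, 0.0, 0.003]
ft_force: [2.0, -4.7, 6.1]
grip_width: 0.0175
t 6.6 psi 219.6 r 61.0 z 0.2725 Ftan 5.03 Frad(on tool) -1.02 Fz 6.15 torq 0.307 xaz 51.05 w 0.0175
time: 6.7
position: [0.465, 0.0344, 0.2725]
tool_rot: [0.902, 0.431, 0.0, 0.003]
ft_force: [-0.9, -6.6, 6.9]
grip_width: 0.0177
t 6.7 psi 230.0 r 61.5 z 0.2725 Ftan 6.53 Frad(on tool) 1.02 Fz 6.93 torq 0.402 xaz 51.06 w 0.0177
time: 6.8
position: [0.4652, 0.0454, 0.2725]
tool_rot: [0.902, 0.431, -0.0, 0.003]
ft_force: [-0.2, -5.2, 6.7]
grip_width: 0.0176
t 6.8 psi 240.2 r 62.1 z 0.2725 Ftan 5.21 Frad(on tool) -0.59 Fz 6.73 torq 0.323 xaz 51.07 w 0.0176
```

View pics/k_scene.png

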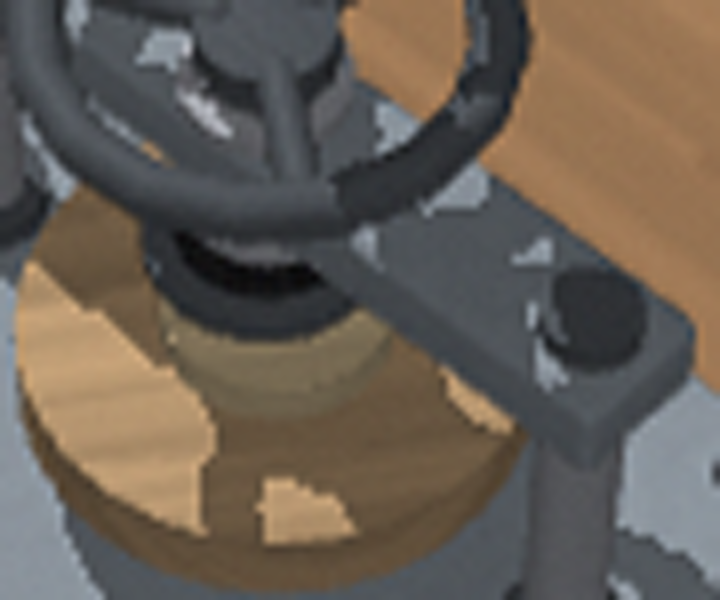

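```bash
python3 -m inch '[{"ax":0,"ay":0,"az":0,"dx":9.8,"dy":-4.6,"dz":-1.2,"gripper":10}]' 12; python3 ck.py; python3 -m inch '[{"ax":0,"ay":0,"az":0,"dx":10.4,"dy":-2.8,"dz":0,"gripper":10}]' ; python3 ck.py
python3 - <<'E'
from h import *
c,W=cloud("scene")
for v in range(236,268,2): print(v,[tuple((W[v,u]*1000).round(0).astype(int)) for u in (325,335)],c["img"][v,325])
E
```

```text
time: 7.0
position: [0.467, 0.0556, 0.2727]
tool_rot: [0.902, 0.431, -0.001, 0.002]
ft_force: [0.9, -6.8, -4.3]
grip_width: 0.0179
t 7.0 psi 249.7 r 62.9 z 0.2727 Ftan 6.2 Frad(on tool) -3.01 Fz -4.29 torq 0.39 xaz 51.06 w 0.0179
time: 7.1
position: [0.4709, 0.0659, 0.2725]
tool_rot: [0.902, 0.431, -0.002, 0.002]
ft_force: [-1.4, -5.9, 2.9]
grip_width: 0.0175
t 7.1 psi 259.8 r 63.4 z 0.2725 Ftan 5.87 Frad(on tool) -1.62 Fz 2.93 torq 0.372 xaz 51.06 w 0.0175
236 [(np.int64(581), np.int64(68), np.int64(211)), (np.int64(568), np.int64(83), np.int64(212))] [59 62 66]
238 [(np.int64(582), np.int64(68), np.int64(205)), (np.int64(567), np.int64(82), np.int64(203))] [46 47 51]
240 [(np.int64(546), np.int64(32), np.int64(128)), (np.int64(545), np.int64(62), np.int64(156))] [58 58 62]
242 [(np.int64(547), np.int64(33), np.int64(123)), (np.int64(534), np.int64(51), np.int64(128))] [18 17 20]
244 [(np.int64(547), np.int64(33), np.int64(116)), (np.int64(535), np.int64(52), np.int64(122))] [17 19 19]
246 [(np.int64(551), np.int64(37), np.int64(116)), (np.int64(538), np.int64(55), np.int64(120))] [
[... 398 characters left out ...]
8), np.int64(56), np.int64(91))] [124 111  87]
256 [(np.int64(557), np.int64(43), np.int64(90)), (np.int64(542), np.int64(59), np.int64(90))] [107  96  75]
258 [(np.int64(558), np.int64(43), np.int64(83)), (np.int64(546), np.int64(63), np.int64(91))] [106  94  74]
260 [(np.int64(560), np.int64(45), np.int64(80)), (np.int64(547), np.int64(64), np.int64(86))] [126 104  77]
262 [(np.int64(563), np.int64(49), np.int64(79)), (np.int64(548), np.int64(65), np.int64(80))] [186 150 112]
264 [(np.int64(566), np.int64(52), np.int64(77)), (np.int64(551), np.int64(68), np.int64(78))] [169 139 104]
266 [(np.int64(570), np.int64(55), np.int64(76)), (np.int64(555), np.int64(72), np.int64(77))] [175 144 108]
```

```bash
python3 -m inch '[{"ax":0,"ay":0,"az":0,"dx":10.8,"dy":0.1,"dz":0,"gripper":10},{"ax":0,"ay":0,"az":0,"dx":10.8,"dy":0.9,"dz":0,"gripper":10}]' 12; python3 ck.py; python3 -m inch '[{"ax":0,"ay":0,"az":0,"dx":10.4,"dy":2.8,"dz":0,"gripper":10}]' ; python3 ck.py;  python3 -m inch '[{"ax":0,"ay":0,"az":0,"dx":9.8,"dy":4.6,"dz":0,"gripper":10}]' ; python3 ck.py
python3 - <<'E'
from h import *
c,W=cloud("scene")
for v in range(242,262,1): print(v,W[v,325].round(3),W[v,331].round(3),c["img"][v,325])
E
```

```text
time: 7.35
position: [0.4837, 0.0831, 0.2725]
tool_rot: [0.902, 0.431, -0.003, -0.0]
ft_force: [-3.8, -4.0, 6.4]
grip_width: 0.0176
t 7.35 psi 279.1 r 64.0 z 0.2725 Ftan 5.56 Frad(on tool) -0.44 Fz 6.42 torq 0.356 xaz 51.05 w 0.0176
time: 7.45
position: [0.4921, 0.0898, 0.2725]
tool_rot: [0.902, 0.431, -0.003, -0.001]
ft_force: [-4.8, -3.6, 6.6]
grip_width: 0.0177
t 7.45 psi 288.7 r 64.3 z 0.2725 Ftan 5.99 Frad(on tool) -0.5 Fz 6.56 torq 0.385 xaz 51.05 w 0.0177
time: 7.55
position: [0.5016, 0.095, 0.2725]
tool_rot: [0.902, 0.431, -0.003, -0.001]
ft_force: [-5.8, -1.3, 7.2]
grip_width: 0.0174
t 7.55 psi 298.3 r 64.5 z 0.2725 Ftan 5.87 Frad(on tool) 1.0 Fz 7.23 torq 0.379 xaz 51.05 w 0.0174
242 [0.546 0.032 0.121] [0.542 0.046 0.131] [15 15 17]
243 [0.547 0.033 0.12 ] [0.542 0.046 0.127] [21 21 22]
244 [0.548 0.034 0.118] [0.539 0.044 0.118] [19 17 15]
245 [0.548 0.034 0.115] [0.544 0.048 0.124] [16 19 21]
246 [0.548 0.033 0.109] [0.546 0.05  0.124] [34 35 40]
247 [0.552 0.038 0.114] [0.545 0.05  0.119] [47 50 54]
248 [0.553 0.039 0.112] [0.543 0.048 0.111] [46 49 52]
249 [0.553 0.038 0.108] [0.547 0.051 0.115] [47 50 53]
250 [0.556 0.042 0.111] [0.548 0.053 0.114] [42 45 50]
251 [0.556 0.041 0.106] [0.551 0.055 0.115] [44 44 47]
252 [0.558 0.044 0.107] [0.552 0.056 0.112] [79 73 64]
253 [0.551 0.037 0.09 ] [0.554 0.058 0.113] [132 118  92]
254 [0.554 0.039 0.091] [0.544 0.049 0.091] [125 111  86]
255 [0.556 0.041 0.091] [0.548 0.053 0.095] [118 106  82]
256 [0.561 0.047 0.097] [0.55  0.054 0.094] [108  97  77]
257 [0.558 0.043 0.087] [0.55  0.054 0.09 ] [106  94  73]
258 [0.558 0.043 0.083] [0.552 0.057 0.091] [107  96  75]
259 [0.558 0.043 0.079] [0.554 0.058 0.09 ] [104  92  71]
260 [0.561 0.046 0.081] [0.554 0.058 0.086] [128 105  78]
261 [0.563 0.048 0.082] [0.552 0.057 0.08 ] [192 158 117]
```

```bash
sed -i 's/A=np.array(\[.5265,.0355\])/A=np.array([.5256,.0375])/' ck.py; python3 -m inch '[{"ax":0,"ay":0,"az":0,"dx":8.9,"dy":6.2,"dz":-0.6,"gripper":10},{"ax":0,"ay":0,"az":0,"dx":7.6,"dy":7.6,"dz":0,"gripper":10}]' 12; python3 ck.py; python3 -m inch '[{"ax":0,"ay":0,"az":0,"dx":6.2,"dy":8.9,"dz":0,"gripper":10}]' ; python3 ck.py;  python3 -m inch '[{"ax":0,"ay":0,"az":0,"dx":4.6,"dy":9.8,"dz":0,"gripper":10}]' ; python3 ck.py
```

```text
time: 7.8
position: [0.5221, 0.1, 0.2725]
tool_rot: [0.902, 0.431, -0.004, -0.003]
ft_force: [-5.8, 1.0, 5.1]
grip_width: 0.0174
t 7.8 psi 317.8 r 62.6 z 0.2725 Ftan 5.73 Frad(on tool) 1.36 Fz 5.05 torq 0.359 xaz 51.04 w 0.0174
time: 7.9
position: [0.5332, 0.0997, 0.2725]
tool_rot: [0.902, 0.431, -0.003, -0.003]
ft_force: [-6.3, 2.0, 4.8]
grip_width: 0.0176
t 7.9 psi 328.0 r 62.7 z 0.2725 Ftan 6.44 Frad(on tool) 1.19 Fz 4.84 torq 0.404 xaz 51.04 w 0.0176
time: 8.0
position: [0.5441, 0.0975, 0.2725]
tool_rot: [0.902, 0.431, -0.002, -0.003]
ft_force: [-5.7, 2.9, 5.2]
grip_width: 0.0179
t 8.0 psi 338.1 r 62.8 z 0.2725 Ftan 6.24 Frad(on tool) 1.07 Fz 5.2 torq 0.392 xaz 51.04 w 0.0179
```

```bash
python3 -m inch '[{"ax":0,"ay":0,"az":0,"dx":2.8,"dy":10.4,"dz":-0.4,"gripper":10}]' 12; python3 ck.py; python3 -m inch '[{"ax":0,"ay":0,"az":0,"dx":0.9,"dy":10.8,"dz":0,"gripper":10}]' ; python3 ck.py;  python3 -m inch '[{"ax":0,"ay":0,"az":0,"dx":-0.9,"dy":10.8,"dz":0,"gripper":10}]' ; python3 ck.py;  python3 -m inch '[{"ax":0,"ay":0,"az":0,"dx":-2.8,"dy":10.4,"dz":0,"gripper":10}]' ; python3 ck.py
python3 - <<'E'
from h import *
c,W=cloud("scene"); save("l.png",c["img"],(300,210,390,285),8)
c,W=cloud("side"); save("l2.png",c["img"],(200,110,440,290),3)
E
```

```text
time: 8.1
position: [0.5541, 0.0935, 0.2726]
tool_rot: [0.902, 0.431, -0.002, -0.004]
ft_force: [-4.3, 4.5, 1.9]
grip_width: 0.0176
t 8.1 psi 348.0 r 62.8 z 0.2726 Ftan 5.85 Frad(on tool) 2.02 Fz 1.91 torq 0.367 xaz 51.04 w 0.0176
time: 8.2
position: [0.5634, 0.0877, 0.2726]
tool_rot: [0.902, 0.431, -0.002, -0.004]
ft_force: [-4.4, 4.3, 2.4]
grip_width: 0.0175
t 8.2 psi 358.0 r 62.9 z 0.2726 Ftan 6.13 Frad(on tool) 0.74 Fz 2.42 torq 0.385 xaz 51.04 w 0.0175
time: 8.3
position: [0.5717, 0.0803, 0.2726]
tool_rot: [0.902, 0.431, -0.001, -0.004]
ft_force: [-3.2, 5.2, 1.8]
grip_width: 0.0176
t 8.3 psi 8.2 r 62.9 z 0.2726 Ftan 5.94 Frad(on tool) 1.18 Fz 1.82 torq 0.373 xaz 51.04 w 0.0176
time: 8.4
position: [0.5784, 0.0716, 0.2726]
tool_rot: [0.902, 0.431, -0.001, -0.004]
ft_force: [-3.0, 4.6, 2.0]
grip_width: 0.0176
t 8.4 psi 18.2 r 62.9 z 0.2726 Ftan 5.53 Frad(on tool) -0.02 Fz 1.96 torq 0.348 xaz 51.04 w 0.0176
```

View pics/l.png

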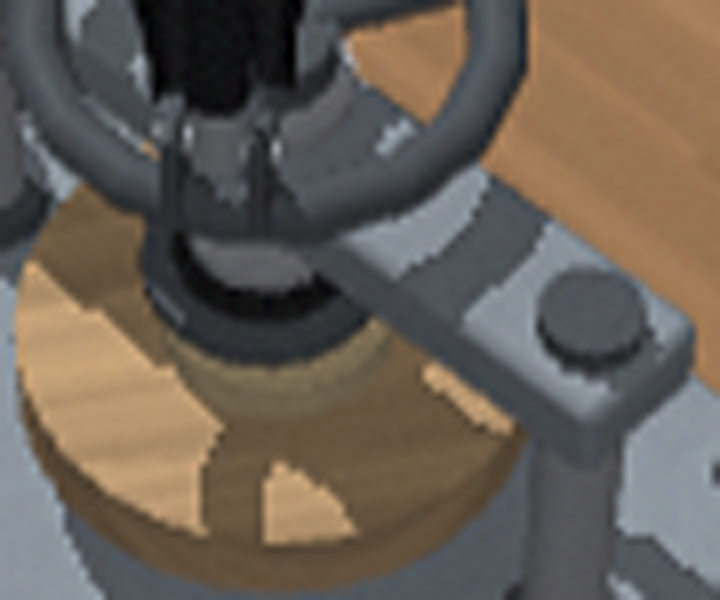

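View pics/l2.png

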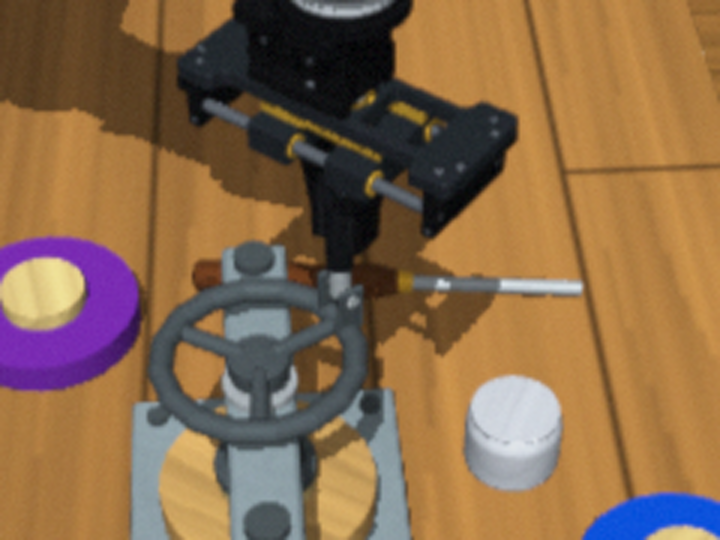

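```bash
python3 -m inch '[{"ax":0,"ay":0,"az":0,"dx":-4.6,"dy":9.8,"dz":0,"gripper":10}]' 12; python3 ck.py; python3 -m inch '[{"ax":0,"ay":0,"az":0,"dx":-6.2,"dy":8.9,"dz":0,"gripper":10}]' ; python3 ck.py;  python3 -m inch '[{"ax":0,"ay":0,"az":0,"dx":-7.6,"dy":7.6,"dz":0,"gripper":10}]' ; python3 ck.py
```

```text
time: 8.6
position: [0.5831, 0.0624, 0.2727]
tool_rot: [0.902, 0.431, -0.0, -0.003]
ft_force: [-1.4, 6.4, 0.4]
grip_width: 0.0176
t 8.6 psi 27.6 r 62.6 z 0.2727 Ftan 6.42 Frad(on tool) 1.21 Fz 0.35 torq 0.402 xaz 51.07 w 0.0176
time: 8.7
position: [0.5867, 0.0513, 0.2727]
tool_rot: [0.902, 0.431, 0.0, -0.003]
ft_force: [-1.3, 5.6, -0.1]
grip_width: 0.0176
t 8.7 psi 38.3 r 62.6 z 0.2727 Ftan 5.71 Frad(on tool) -0.05 Fz -0.15 torq 0.358 xaz 51.07 w 0.0176
time: 8.8
position: [0.5882, 0.0403, 0.2727]
tool_rot: [0.902, 0.431, 0.001, -0.002]
ft_force: [-0.2, 5.2, -0.6]
grip_width: 0.0177
t 8.8 psi 48.5 r 62.7 z 0.2727 Ftan 5.2 Frad(on tool) 0.01 Fz -0.64 torq 0.326 xaz 51.06 w 0.0177
```

```bash
python3 -m inch '[{"ax":0,"ay":0,"az":0,"dx":-8.9,"dy":6.2,"dz":0,"gripper":10}]' 12; python3 ck.py; python3 -m inch '[{"ax":0,"ay":0,"az":0,"dx":-9.8,"dy":4.6,"dz":0,"gripper":10}]' ; python3 ck.py
python3 - <<'E'
from h import *
c,W=cloud("scene"); save("m.png",c["img"],(300,210,390,285),8)
E
```

```text
time: 8.9
position: [0.5877, 0.0294, 0.2727]
tool_rot: [0.902, 0.431, 0.001, -0.002]
ft_force: [0.2, 5.3, 0.2]
grip_width: 0.0173
t 8.9 psi 58.5 r 62.7 z 0.2727 Ftan 5.28 Frad(on tool) -0.48 Fz 0.25 torq 0.331 xaz 51.05 w 0.0173
time: 9.0
position: [0.5854, 0.0189, 0.2727]
tool_rot: [0.902, 0.431, 0.001, -0.002]
ft_force: [1.9, 7.5, -0.9]
grip_width: 0.0177
t 9.0 psi 68.3 r 62.6 z 0.2727 Ftan 7.76 Frad(on tool) -0.39 Fz -0.87 torq 0.486 xaz 51.04 w 0.0177
```

View pics/m.png

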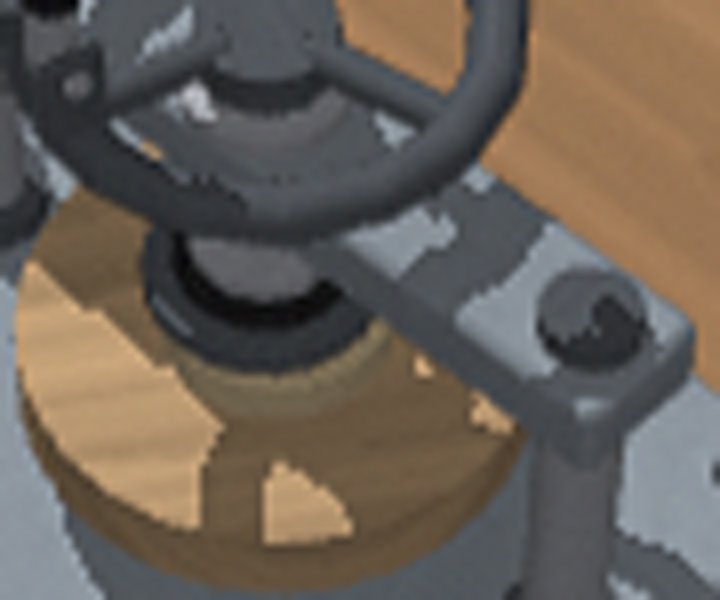

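```bash
python3 -m inch '[{"ax":0,"ay":0,"az":0,"dx":-5.2,"dy":1.6,"dz":0,"gripper":10}]' 12; python3 ck.py
```

```text
time: 9.15
position: [0.5836, 0.0138, 0.2728]
tool_rot: [0.903, 0.431, 0.002, -0.002]
ft_force: [2.1, 7.8, -2.0]
grip_width: 0.0177
t 9.15 psi 73.2 r 62.6 z 0.2728 Ftan 8.05 Frad(on tool) -1.04 Fz -2.01 torq 0.504 xaz 51.0 w 0.0177
```

```bash
python3 -m inch '[{"ax":0,"ay":0,"az":0,"dx":-5.3,"dy":1.2,"dz":0,"gripper":10}]' 12; python3 ck.py
```

```text
time: 9.25
position: [0.5814, 0.0093, 0.2727]
tool_rot: [0.902, 0.431, 0.002, -0.002]
ft_force: [4.3, 7.5, -2.2]
grip_width: 0.0177
t 9.25 psi 77.9 r 62.5 z 0.2727 Ftan 8.61 Frad(on tool) 0.46 Fz -2.18 torq 0.538 xaz 51.02 w 0.0177
```

```bash
python3 -m inch '[{"ax":0,"ay":0,"az":0,"dx":2.2,"dy":-0.5,"dz":0,"gripper":10},{"ax":0,"ay":0,"az":0,"dx":0,"dy":0,"dz":0,"gripper":10}]' 12; python3 ck.py; python3 st.py
```

```text
time: 9.45
position: [0.5812, 0.0089, 0.2727]
tool_rot: [0.902, 0.431, -0.001, -0.0]
ft_force: [-1.0, 0.5, -2.4]
grip_width: 0.0174
t 9.45 psi 78.3 r 62.5 z 0.2727 Ftan -0.02 Frad(on tool) -1.06 Fz -2.37 torq -0.001 xaz 51.06 w 0.0174
t 9.45 pos [0.5812 0.0089 0.2727] xaz 51.06 q [-0.18  0.41  1.48 -0.    1.24  0.5 ] w 0.0174 F [-0.96  0.47 -2.37] M [ 0.11  0.06 -0.05]
```

```bash
python3 -m inch '[{"ax":0,"ay":0,"az":0,"dx":0,"dy":0,"dz":0,"gripper":35},{"ax":0,"ay":0,"az":0,"dx":0,"dy":0,"dz":0,"gripper":35},{"ax":0,"ay":0,"az":0.14,"dx":0,"dy":0,"dz":0,"gripper":35},{"ax":0,"ay":0,"az":0.14,"dx":0,"dy":0,"dz":0,"gripper":35},{"ax":0,"ay":0,"az":0.14,"dx":0,"dy":0,"dz":0,"gripper":35},{"ax":0,"ay":0,"az":0.14,"dx":0,"dy":0,"dz":0,"gripper":35},{"ax":0,"ay":0,"az":0.14,"dx":0,"dy":0,"dz":0,"gripper":35}]' 12;python3 -m inch '[{"ax":0,"ay":0,"az":0.14,"dx":0,"dy":0,"dz":0,"gripper":35},{"ax":0,"ay":0,"az":0.14,"dx":0,"dy":0,"dz":0,"gripper":35},{"ax":0,"ay":0,"az":0.14,"dx":0,"dy":0,"dz":0,"gripper":35},{"ax":0,"ay":0,"az":0.14,"dx":0,"dy":0,"dz":0,"gripper":35},{"ax":0,"ay":0,"az":0.1,"dx":0,"dy":0,"dz":0,"gripper":35},{"ax":0,"ay":0,"az":0,"dx":0,"dy":0,"dz":0,"gripper":35},{"ax":0,"ay":0,"az":0,"dx":0,"dy":0,"dz":0,"gripper":35}]' 12; python3 st.py .5812 .0089 .2727
python3 - <<'E'
from h import *
c,W=cloud("scene"); save("n.png",c["img"],(240,120,440,300),3)
c,W=cloud("side"); save("n2.png",c["img"],(200,110,440,290),3)
E
```

```text
time: 10.15
position: [0.582, 0.0086, 0.2736]
tool_rot: [0.996, 0.092, 0.0, 0.0]
ft_force: [-0.1, 0.4, -0.2]
grip_width: 0.0306
time: 10.85
position: [0.5819, 0.0088, 0.2735]
tool_rot: [0.973, -0.231, 0.0, 0.0]
ft_force: [0.6, 0.1, -0.8]
grip_width: 0.0304
t 10.85 pos [0.5819 0.0088 0.2735] xaz -26.76 q [-0.18  0.41  1.48 -0.    1.24  1.86] w 0.0304 F [ 0.59  0.05 -0.83] M [ 0.1   0.12 -0.05]
delta mm [-0.7  0.2  0.8]
```

View pics/n.png

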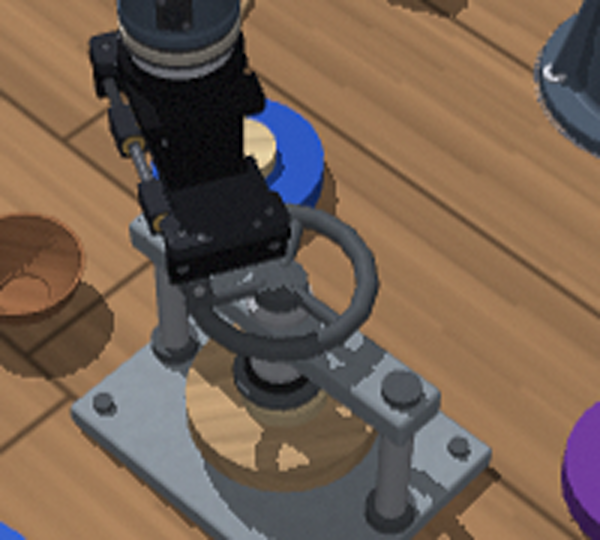

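View pics/n2.png

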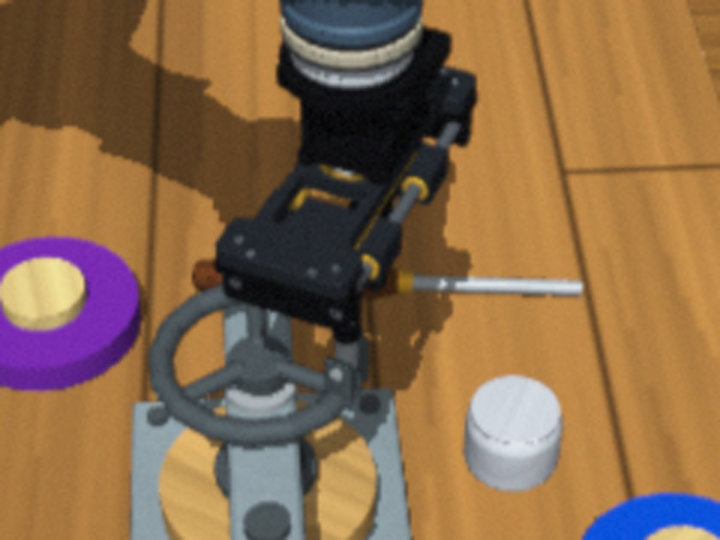

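```bash
python3 -m inch '[{"ax":0,"ay":0,"az":0,"dx":0,"dy":0,"dz":0,"gripper":10},{"ax":0,"ay":0,"az":0,"dx":0,"dy":0,"dz":0,"gripper":10},{"ax":0,"ay":0,"az":0,"dx":0,"dy":0,"dz":0,"gripper":10}]' 10; python3 st.py; python3 -m inch '[{"ax":0,"ay":0,"az":0,"dx":-15.5,"dy":0,"dz":2,"gripper":10},{"ax":0,"ay":0,"az":0,"dx":-14.5,"dy":0,"dz":6,"gripper":10},{"ax":0,"ay":0,"az":0,"dx":-12.4,"dy":0,"dz":9.5,"gripper":10},{"ax":0,"ay":0,"az":0,"dx":0,"dy":0,"dz":0,"gripper":10}]' 10; python3 st.py
python3 - <<'E'
from h import *
c,W=cloud("scene"); save("o.png",c["img"],(240,120,440,300),3)
c,W=cloud("side"); save("o2.png",c["img"],(200,110,440,290),3)
E
```

```text
time: 11.25
position: [0.5814, 0.0081, 0.2734]
tool_rot: [0.973, -0.232, -0.0, 0.001]
ft_force: [-2.8, -3.9, 1.4]
grip_width: 0.0174
t 11.25 pos [0.5814 0.0081 0.2734] xaz -26.87 q [-0.18  0.41  1.48 -0.    1.24  1.86] w 0.0174 F [-2.77 -3.86  1.4 ] M [-0.6   0.47 -0.01]
time: 11.65
position: [0.5418, 0.0268, 0.2547]
tool_rot: [0.973, -0.232, -0.001, 0.002]
ft_force: [-2.4, -6.7, -1.1]
grip_width: 0.0176
t 11.65 pos [0.5418 0.0268 0.2547] xaz -26.81 q [-0.15  0.38  1.6  -0.    1.17  1.89] w 0.0176 F [-2.39 -6.74 -1.06] M [-1.08  0.59  0.05]
```

View pics/o.png

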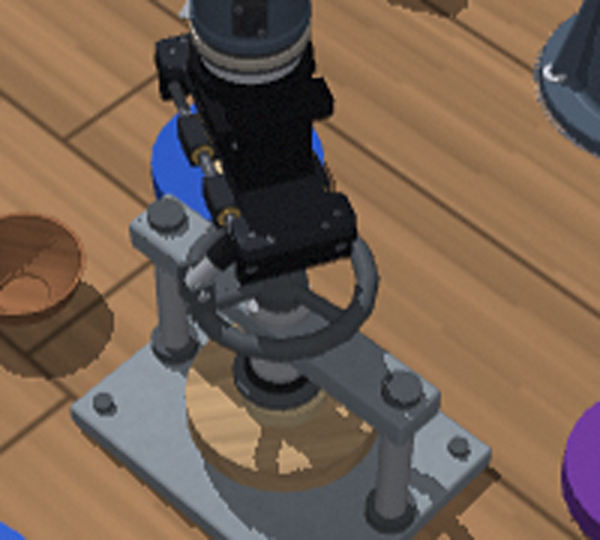

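View pics/o2.png

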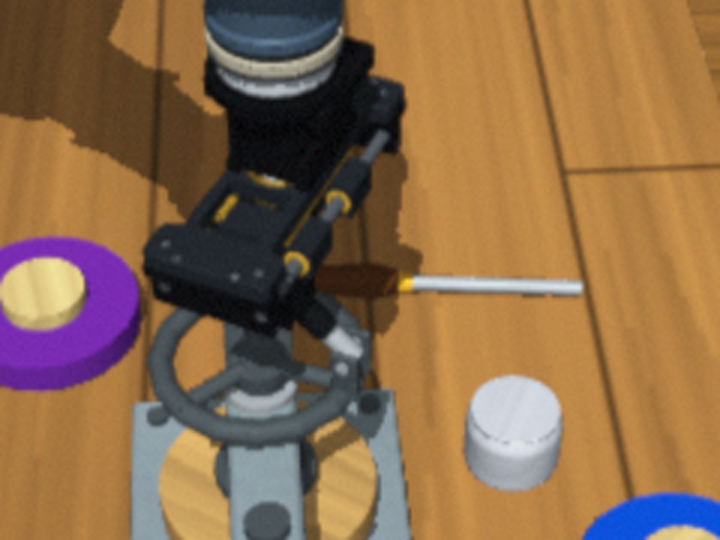

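```bash
python3 -m inch '[{"ax":0,"ay":0,"az":0,"dx":-4.6,"dy":1.5,"dz":5.8,"gripper":10},{"ax":0,"ay":0,"az":0,"dx":-4.9,"dy":1,"dz":6.6,"gripper":10},{"ax":0,"ay":0,"az":0,"dx":-6,"dy":0,"dz":14.5,"gripper":10}]' 10; python3 st.py
```

```text
time: 12.05
position: [0.5295, 0.032, 0.2296]
tool_rot: [0.973, -0.232, 0.002, 0.001]
ft_force: [-0.4, -6.9, 0.9]
grip_width: 0.018
t 12.05 pos [0.5295 0.032  0.2296] xaz -26.84 q [-0.15  0.39  1.66 -0.    1.09  1.89] w 0.018 F [-0.4  -6.9   0.85] M [-1.05  0.04  0.16]
```

```bash
python3 -m inch '[{"ax":0,"ay":0,"az":0,"dx":-1,"dy":2,"dz":5.5,"gripper":10},{"ax":0,"ay":0,"az":0,"dx":-0.7,"dy":1,"dz":5.5,"gripper":10},{"ax":0,"ay":0,"az":0,"dx":-0.3,"dy":0,"dz":3.5,"gripper":10},{"ax":0,"ay":0,"az":0,"dx":0,"dy":0,"dz":0,"gripper":10}]' 10; python3 st.py
python3 - <<'E'
from h import *
c,W=cloud("scene"); save("p.png",c["img"],(240,120,440,300),3)
c,W=cloud("side"); save("p2.png",c["img"],(200,110,440,290),3)
E
```

```text
time: 12.45
position: [0.5267, 0.032, 0.2143]
tool_rot: [0.973, -0.233, 0.001, -0.001]
ft_force: [2.5, 2.6, -0.2]
grip_width: 0.0182
t 12.45 pos [0.5267 0.032  0.2143] xaz -26.9 q [-0.15  0.41  1.69  0.    1.05  1.89] w 0.0182 F [ 2.53  2.57 -0.19] M [ 0.52 -0.35  0.15]
```

View pics/p2.png

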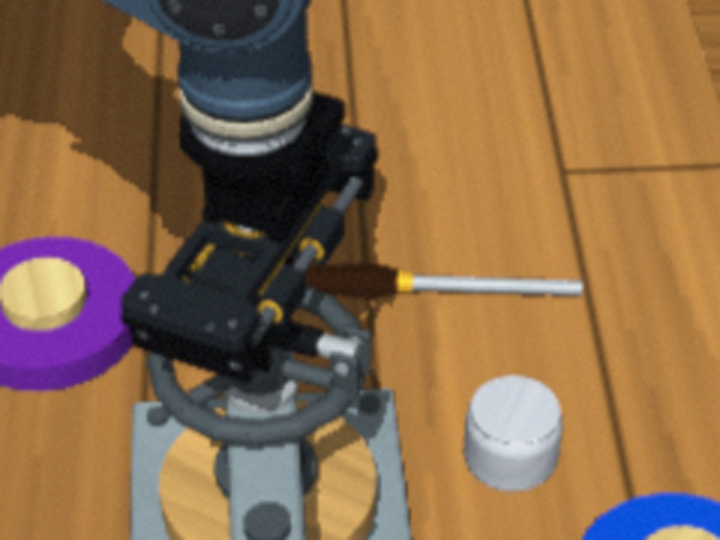

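```bash
python3 -m inch '[{"ax":0,"ay":0,"az":0,"dx":0,"dy":-0.5,"dz":1.2,"gripper":10},{"ax":0,"ay":0,"az":0,"dx":0,"dy":0,"dz":0,"gripper":10}]' 10; python3 st.py;python3 -m inch '[{"ax":0,"ay":0,"az":0,"dx":0,"dy":0,"dz":0,"gripper":40},{"ax":0,"ay":0,"az":0,"dx":0,"dy":0,"dz":0,"gripper":40},{"ax":0,"ay":0,"az":0,"dx":0,"dy":0,"dz":0,"gripper":40}]' 10; python3 st.py
```

```text
time: 12.75
position: [0.5267, 0.0319, 0.2138]
tool_rot: [0.973, -0.232, 0.001, -0.0]
ft_force: [1.2, 4.2, 3.9]
grip_width: 0.0182
t 12.75 pos [0.5267 0.0319 0.2138] xaz -26.88 q [-0.15  0.41  1.69  0.    1.05  1.89] w 0.0182 F [1.23 4.18 3.92] M [ 0.6  -0.24  0.12]
time: 13.05
position: [0.5249, 0.0311, 0.2126]
tool_rot: [0.973, -0.233, -0.001, 0.001]
ft_force: [0.2, 0.2, 0.6]
grip_width: 0.0322
t 13.05 pos [0.5249 0.0311 0.2126] xaz -26.9 q [-0.15  0.41  1.69 -0.    1.05  1.89] w 0.0322 F [0.16 0.21 0.64] M [ 0.05  0.08 -0.02]
```

```bash
python3 -m inch '[{"ax":0,"ay":0,"az":0,"dx":0,"dy":0,"dz":-5,"gripper":42},{"ax":0,"ay":0,"az":0,"dx":0,"dy":0,"dz":-25,"gripper":42},{"ax":0,"ay":0,"az":0,"dx":0,"dy":0,"dz":-40,"gripper":42},{"ax":0,"ay":0,"az":0,"dx":-40,"dy":0,"dz":-20,"gripper":42},{"ax":0,"ay":0,"az":0,"dx":-40,"dy":0,"dz":0,"gripper":42},{"ax":0,"ay":0,"az":0,"dx":0,"dy":0,"dz":0,"gripper":42}]'; python3 st.py
python3 - <<'E'
from h import *
c,W=cloud("scene"); save("q.png",c["img"],(240,120,440,300),3); save("q3.png",c["img"],(300,210,390,285),8)
c,W=cloud("side"); save("q2.png",c["img"],(200,110,440,290),3)
c,W=cloud("wrist"); save("q4.png",c["img"])
E
```

```text
time: 13.65
position: [0.4493, 0.0695, 0.3035]
tool_rot: [0.973, -0.232, -0.002, 0.0]
ft_force: [0.1, 0.7, 0.1]
grip_width: 0.0366
t 13.65 pos [0.4493 0.0695 0.3035] xaz -26.77 q [-0.09  0.19  1.73  0.    1.22  1.94] w 0.0366 F [0.08 0.71 0.11] M [0.05 0.13 0.13]
```

View pics/q2.png

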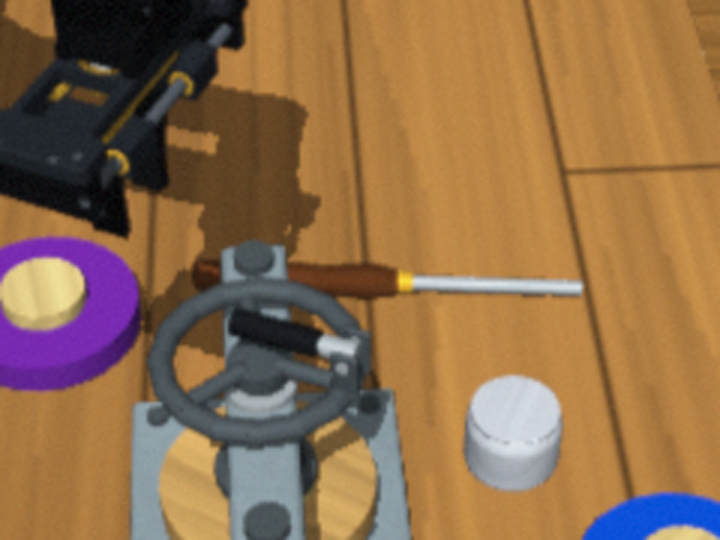

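View pics/q3.png

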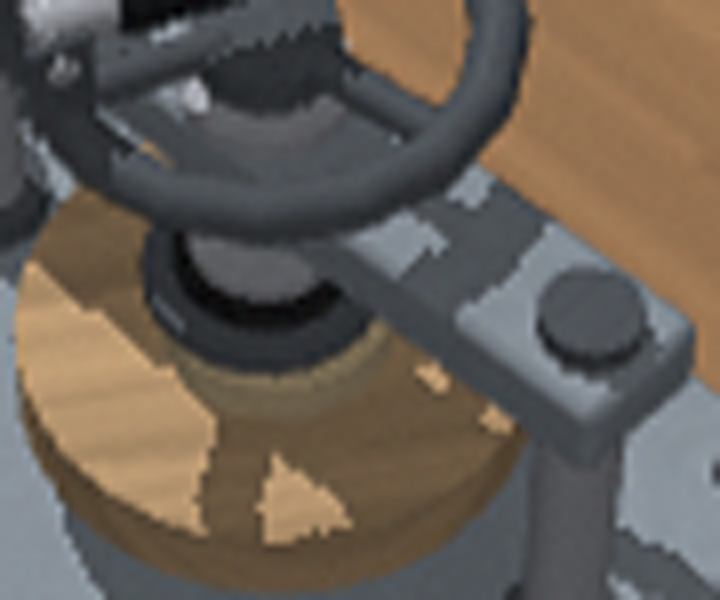

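View pics/q4.png

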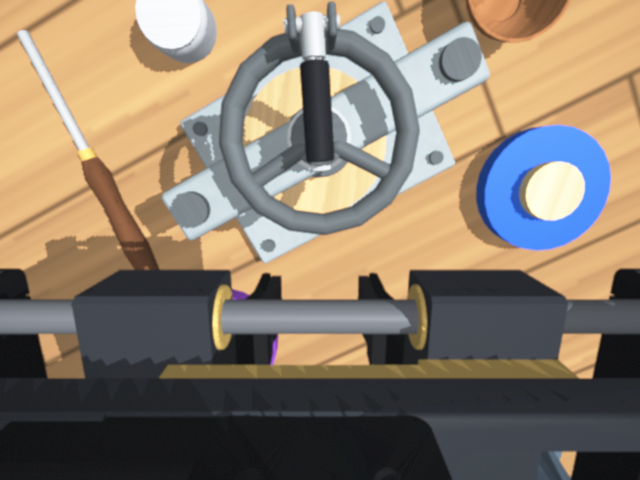

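```bash
python3 - <<'E'
from h import *
c,W=cloud("scene"); img=c["img"]
# disc top height
d=W[262:272,325:345].reshape(-1,3); print("disc top",np.median(d,0).round(4))
m=(W[...,2]>.105)&(W[...,2]<.125); v,u=np.nonzero(m); k=(u>315)&(u<350)&(v>240)&(v<258); print(np.percentile(W[v[k],u[k],2],[10,50,90]))
A=np.array([.527,.036])
s=8;x0,y0=300,210
big=cv2.resize(img[210:285,300:390],None,fx=s,fy=s,interpolation=cv2.INTER_CUBIC)
t=np.linspace(0,2*np.pi,400)
def circ(r,z,col):
    p=np.c_[A[0]+r*np.cos(t),A[1]+r*np.sin(t),np.full(400,z)]
    q=proj(c,p)
    for a,b in q: cv2.circle(big,(int((a-x0+.5)*s),int((b-y0+.5)*s)),1,col,-1)
zt=np.median(d[:,2])
circ(.034,zt,(255,0,0)); circ(.034,zt+.015,(0,255,0)); circ(.075,zt,(0,0,255)); circ(.035,zt+.015,(255,255,0))
cv2.imwrite("pics/r.png",big[:,:,::-1])
E
```

```text
disc top [nan nan nan]
[0.10680457 0.11305805 0.1184971 ]Traceback (most recent call last):
  File "<stdin>", line 15, in <module>
  File "<stdin>", line 13, in circ
ValueError: cannot convert float NaN to integer
```

```bash
python3 - <<'E'
from h import *
c,W=cloud("scene"); img=c["img"]
zt=np.nanmedian(W[262:278,308:345,2]); print("disc top",zt)
# disc centre from blue circle match later
s=8;x0,y0=300,210
t=np.linspace(0,2*np.pi,500)
big=cv2.resize(img[210:285,300:390],None,fx=s,fy=s,interpolation=cv2.INTER_CUBIC)
A=np.array([.527,.036])
def circ(r,z,col):
    for a,b in proj(c,np.c_[A[0]+r*np.cos(t),A[1]+r*np.sin(t),np.full(500,z)]): cv2.circle(big,(int((a-x0+.5)*s),int((b-y0+.5)*s)),1,col,-1)
circ(.034,zt,(255,0,0)); circ(.034,zt+.015,(0,255,0)); circ(.075,zt,(0,0,255)); circ(.035,zt+.025,(255,255,0)); circ(.075,zt-.03,(0,255,255))
cv2.imwrite("pics/r.png",big[:,:,::-1])
E
```

```text
disc top 0.0769078458350212
```

View pics/r.png

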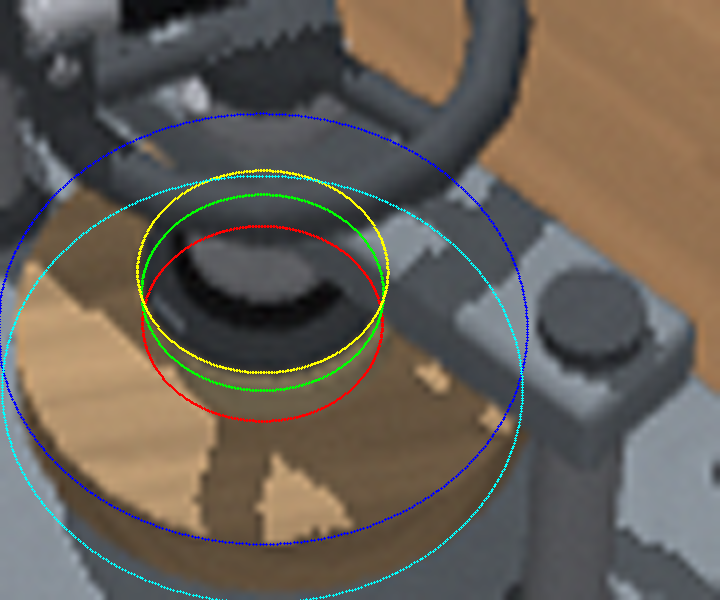

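```bash
python3 - <<'E'
from h import *
L=[cloud("scene") for _ in range(4)]
W=np.nanmean([l[1] for l in L],0); img=L[0][0]["img"]
A=np.array([.527,.036])
for u in (327,332,337):
  for v in range(248,266): print(u,v,W[v,u].round(3),"r",round(np.hypot(*(W[v,u,:2]-A))*1000,1),img[v,u])
E
```

```text
327 248 [0.548 0.04  0.109] r 21.5 [ 9 12 14]
327 249 [0.549 0.041 0.106] r 22.2 [19 20 21]
327 250 [0.549 0.041 0.102] r 22.2 [43 45 47]
327 251 [0.551 0.043 0.103] r 25.1 [47 48 52]
327 252 [0.553 0.044 0.102] r 26.9 [45 49 51]
327 253 [0.555 0.047 0.103] r 30.1 [45 48 52]
327 254 [0.557 0.049 0.103] r 32.2 [38 42 46]
327 255 [0.555 0.047 0.096] r 30.4 [53 51 48]
327 256 [0.554 0.046 0.09 ] r 29.2 [99 89 71]
327 257 [0.555 0.047 0.088] r 30.4 [109  97  76]
327 258 [0.557 0.048 0.087] r 32.0 [104  93  72]
327 259 [0.557 0.049 0.084] r 32.7 [108  96  75]
327 260 [0.556 0.048 0.079] r 31.8 [107  95  74]
327 261 [0.559 0.05  0.079] r 34.6 [100  83  60]
327 262 [0.56  0.052 0.078] r 36.2 [101  83  61]
327 263 [0.56  0.052 0.075] r 37.1 [95 77 56]
327 264 [0.564 0.056 0.079] r 42.2 [97 80 60]
327 265 [0.565 0.057 0.078] r 44.0 [97 79 59]
332 248 [0.54  0.048 0.109] r 18.0 [12 14 16]
332 249 [0.543 0.051 0.111] r 22.0 [20 19 19]
332 250 [0.543 0.05  0.106] r 21.1 [24 22 25]
332 251 [0.544 0.051 0.104] r 22.5 [30 33 36]
332 252 [0.545 0.052 0.102] r 24.1 [50 53 56]
332 253 [0.547 0.055 0.1
[... 746 characters left out ...]
6 0.059 0.104] r 24.9 [49 51 54]
337 252 [0.536 0.059 0.1  ] r 24.8 [48 50 54]
337 253 [0.54  0.063 0.104] r 29.9 [47 51 53]
337 254 [0.541 0.064 0.102] r 31.1 [45 47 51]
337 255 [0.539 0.062 0.095] r 29.1 [49 49 49]
337 256 [0.54  0.064 0.093] r 30.5 [90 82 68]
337 257 [0.542 0.065 0.092] r 32.3 [119 106  81]
337 258 [0.544 0.067 0.093] r 35.5 [116 103  81]
337 259 [0.544 0.067 0.089] r 35.3 [103  93  72]
337 260 [0.542 0.066 0.082] r 33.2 [106  95  74]
337 261 [0.543 0.067 0.08 ] r 34.7 [104  93  72]
337 262 [0.544 0.067 0.078] r 35.6 [102  85  67]
337 263 [0.545 0.069 0.077] r 37.6 [100  83  61]
337 264 [0.547 0.071 0.077] r 40.3 [98 81 60]
337 265 [0.55  0.073 0.077] r 43.1 [101  83  63]
```

```bash
python3 - <<'E'
from h import *
c,W=cloud("wrist"); o=robot.get_obs(); 
m=(W[...,2]>.226)&(W[...,2]<.25)&(c["img"].sum(2)<130); m[200:]=0; m[:,:250]=0; m[:,400:]=0
p=W[m]; mu=p.mean(0); ev=np.linalg.svd(p[:,:2]-mu[:2],full_matrices=False)[2][0]; t=(p[:,:2]-mu[:2])@ev
top=p[p[:,2]>np.percentile(p[:,2],50)]; tt=(top[:,:2]-mu[:2])@ev
print(len(p),mu,"az",np.degrees(np.arctan2(ev[1],ev[0])),"len",np.ptp(t),"slope",np.polyfit(tt,top[:,2],1))
c,W=cloud("scene"); save("z.png",c["img"])
E
```

```text
604 [0.53773806 0.03215023 0.23930631] az 155.72341106244932 len 0.05567429019356238 slope [-0.01011964  0.24039724]
```

View pics/z.png

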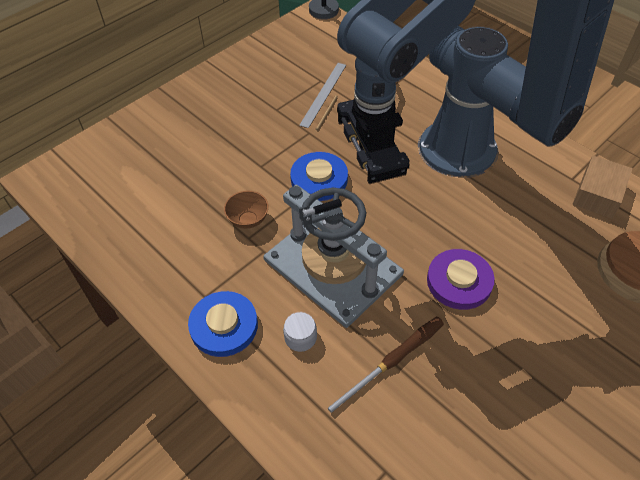

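```bash
python3 -c "
from rig import robot
print(robot.hand_in())"
```

```text
the job is handed in; nothing more can be done
None
```

I swung the handle up to its stop and cranked the wheel about 438° clockwise. I then folded the handle flat, let go and backed the arm clear, and handed the job in at about 14 s of the 72 s allowed.

**Cranking effort:** Running free it took about 0.36 N m. The last three readings climbed from 0.49 to 0.50 to 0.54 N m, so I stopped at about 1.5 times the free effort. I estimate the clamp at about 30–40 N. That comes from the turn past contact; I did not measure it.

**Last checks:**
- The handle is flat to about 0.01 rad.
- Nothing is touching the press.
- The blank, gouge, bowl and tin look undisturbed.

**Checks that disagreed or stayed open:**
- **Wheel angle:** the handle's direction after folding suggests the wheel went back 1–3° from sideways force while I folded it. That is about 2–5 N of clamp, and the estimate stays within 18–68 N.
- **Pad contact:** a thin sliver of the waste block's top may still show under the pad in the scene camera, so that picture alone does not prove contact. I relied on the rise in torque and did not take a lower view to confirm it.

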